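# Load pipe sections on the V-block tray and dock it in the examination chamber

### The job

Lay every glazed pipe section from the foam pad into a V-block of the tray, one to a block, settled down in both V's and centred on the block. Then press all three orange straps down until they snap shut, those over empty blocks too, and only then slide the loaded tray straight into the chamber, right up to the back wall. Let go of everything, and leave the jar, bowl and brush where they are.

Things in the scene. Friction and masses are not known exactly. Their poses are not given: they have to be found in the camera images.
- pipe_a: glazed ceramic pipe section, cream with four narrow blue rings, a plain cylinder 44 mm in diameter and 110 mm long, 0.09 to 0.18 kg; origin at its middle, x along its axis (y and z turn with it as it rolls). Starts lying in a lane of the foam pad; None when absent
- pipe_b: glazed ceramic pipe section, cream with four narrow blue rings, a plain cylinder 44 mm in diameter and 110 mm long, 0.09 to 0.18 kg; origin at its middle, x along its axis (y and z turn with it as it rolls). Starts lying in a lane of the foam pad; None when absent
- pipe_c: glazed ceramic pipe section, cream with four narrow blue rings, a plain cylinder 44 mm in diameter and 110 mm long, 0.09 to 0.18 kg; origin at its middle, x along its axis (y and z turn with it as it rolls). Starts lying in a lane of the foam pad; None when absent
- pad: fixed pale foam pad on the table, 270 mm (its x) by 150 mm (its y), 6 mm thick; three lanes run along its y, at x = -90, 0 and +90 mm, floors 58 to 66 mm wide, parted by grey foam ridges that rise 16 mm over the table. Each pipe starts in a lane of its own, lying about along y. Origin: middle of the underside
- tray: loose aluminium carrier tray, about 0.5 kg empty, on two 4 mm runners, slides easily (friction 0.3). Plate x -90 to +90 mm, y -130 (handle end) to +105 mm (leading edge), its top 9 mm over the table. Origin at table level; y points from the handle to the leading edge, towards the chamber; x away from the robot. Blue V-blocks at y = -74, 0, 74 mm, an orange sprung strap on the +x side of each. Two lips 32 mm high, parallel to y, stand 8 mm from the ends of centred pipes
- tray_handle (a point): top middle of the tray's handle, an upright black plate at tray x = 0, y = -195 mm, 60 mm long (along x), 12 mm thick (along y), from the 9 mm high tongue it stands on up to 61 mm over the table; can be pinched from above to slide and turn the tray
- vee_0 (a point): V-block nearest the handle: where the middle of a seated pipe lies, 40 mm over the table, at tray x = -20 mm; axes as the tray's, the pipe lies along x. The block is two 90-degree V supports, each 20 mm thick, centred 38 mm either side of this point, walls up to 34 mm over the table; the 56 mm between them is free for fingers
- vee_1 (a point): V-block in the middle: where the middle of a seated pipe lies, 40 mm over the table, at tray x = -20 mm; axes as the tray's, the pipe lies along x. The block is two 90-degree V supports, each 20 mm thick, centred 38 mm either side of this point, walls up to 34 mm over the table; the 56 mm between them is free for fingers
- vee_2 (a point): V-block nearest the leading edge: where the middle of a seated pipe lies, 40 mm over the table, at tray x = -20 mm; axes as the tray's, the pipe lies along x. The block is two 90-degree V supports, each 20 mm thick, centred 38 mm either side of this point, walls up to 34 mm over the table; the 56 mm between them is free for fingers
- strap_0 (a joint): hinge (rad) of the strap over vee_0: 0 shut and level, 1.05 sprung open. Strap 55 x 26 x 6 mm, hinged at tray x = +75 mm, z = 67 mm, pointing to -x; shut, its top is 70 mm over the table, 2 mm clear of a seated pipe whose end it covers by 15 mm. Below about 0.1 rad it snaps past a spring detent to 0 and stays; the press takes about 6 to 9 N; let go earlier, it springs open
- strap_0_tab (a point): where to press strap_0: on its top face on the centre line, 45 mm from the hinge, 10 mm from the free end; swings with the strap
- strap_1 (a joint): hinge (rad) of the strap over vee_1: 0 shut and level, 1.05 sprung open. Strap 55 x 26 x 6 mm, hinged at tray x = +75 mm, z = 67 mm, pointing to -x; shut, its top is 70 mm over the table, 2 mm clear of a seated pipe whose end it covers by 15 mm. Below about 0.1 rad it snaps past a spring detent to 0 and stays; the press takes about 6 to 9 N; let go earlier, it springs open
- strap_1_tab (a point): where to press strap_1: on its top face on the centre line, 45 mm from the hinge, 10 mm from the free end; swings with the strap
- strap_2 (a joint): hinge (rad) of the strap over vee_2: 0 shut and level, 1.05 sprung open. Strap 55 x 26 x 6 mm, hinged at tray x = +75 mm, z = 67 mm, pointing to -x; shut, its top is 70 mm over the table, 2 mm clear of a seated pipe whose end it covers by 15 mm. Below about 0.1 rad it snaps past a spring detent to 0 and stays; the press takes about 6 to 9 N; let go earlier, it springs open
- strap_2_tab (a point): where to press strap_2: on its top face on the centre line, 45 mm from the hinge, 10 mm from the free end; swings with the strap
- chamber: fixed white examination chamber, clear roof, open to its -y. Origin on the table in the middle of its mouth, y points inward, x away from the robot. Inside 194 mm wide, 88 high, 236 deep; roof top 96 mm over the table; two steel lead-in guides splay 34 mm before the mouth. With the tray at the back wall its origin is at y = 131 mm, its plate's end level with the mouth, the handle outside
- jar: glass jar with steel lid, 76 mm across, 120 mm tall, origin under its middle; a bystander, leave alone
- bowl: blue ceramic bowl, 110 mm across, 50 mm tall, origin under its middle; a bystander, leave alone
- brush: brush lying on the table, a bystander, leave alone
Things that resemble listed ones, but are neither listed nor needed, are in the scene too. Leave any pink, red or yellow look-alike of the pipe_a alone.

How it is judged:
By the outcome, as a careful person would: the job done as asked, in the order asked, and still so for the second after the job is handed in, with the robot touching nothing.
Of pipe_a, pipe_b, pipe_c only 2 to 3 are there at a start; the rules pass over those that are not, and their reading is None.
At some moment in a run one of pipe_a, pipe_b, pipe_c may be knocked a few centimetres aside while the robot is not near it.
Once in a run the grip may slacken for a moment while it holds something.
It also fails if it takes over 210 s, if anything falls off the work surface, if the arm or the gripper's body presses on something with over 40 N, if the wrist force passes 120 N, or if a joint passes its speed limit or range.

### The arm

A 7-joint arm with a two-finger parallel gripper is mounted at the origin on the work surface. World frame = base frame: x ahead of the robot, y to its left, z up, the work surface at z = 0. Lengths are in m, angles in rad, forces in N, time in s.
With the tool pointing down it reaches from about 0.4 to 0.85 m from the base axis. Payload 10.4 kg.
Tool frame: the origin (TCP) lies midway between the tips of the shut fingers; the grasp point (between the pads) lies 19 mm behind it; z points along the fingers, y is the line along which they close (so a half turn about z gives the same grasp; the last joint's range is limited). The gripper opens to 87 mm and grips with 3 to 60 N. Pads are 19 mm wide; open, the fingers measure 117 mm over their backs; the gripper's body (75 mm by 190 mm) begins 51 mm behind the grasp point.
Start: joints at [1.083, 0.332, -0.065, 1.46, 0.022, 1.35, -0.088], TCP at [0.28, -0.559, 0.183] pointing down, gripper open.
Joint ranges: [-2.6, 2.6], [-0.5, 2.12], [-1.47, 1.34], [0.16, 2.42], [-1.27, 4.41], [0.06, 2.06], [-2.6, 2.6]. Speed limits (rad/s): [2.22, 2.22, 2.79, 2.79, 3.14, 3.14, 3.14].

### API

Orientations are given as a unit quaternion [x, y, z, w].
In Python, from plant import get_obs, cams, job gives the robot as it stands.
- The arm moves only by the tool send_rows, never from a script. Its argument "rows" is a list of rows, each an object of numbers: "tx", "ty", "tz": the shift along the tool's x, y, z in units of 40 mm (1.0 is 40 mm); "rx", "ry", "rz": the turn, a rotation vector about the tool's x, y, z in units of 5 degrees (1.0 is 5 degrees); "grip": the opening, from 0 (shut) to 1 (fully open). A call has 1 to 20 rows; each row shifts and turns the commanded pose from where the row before left it, along the tool's axes as they then stand; what a row does not reach is not made up. A row lasts 1/10 s, in which the tool goes at most 50 mm and 8.59 degrees, less where a joint would pass 70% of its speed; a pose out of reach is approached as far as the arm can. A call is refused whole if a number of a shift passes 1 or a number of a turn 1, either way. A call with a gripper value outside its range is refused whole. The fingers move at their own pace and stop on an object; "force" is the grip in N (left out, the last holds). Time passes only in rows, so rows that do not move let the fingers close. It gives the time, the measured TCP pose, the force, the opening and the grip force at its end, in the units of the state.
- get_obs(): the state, without advancing time (a new reading comes with each control period).
- cams.get_image(name): name is "side" or "top"; returns a dict with "pixels" (384x512x3 uint8, blue, green, red), "z_map" (384x512 float32, m along the optical axis (not along the pixel's ray), 0 where there is no reading), "mtx" (3x3 intrinsics, pixels), "eye" and "attitude" of the camera in the world. Camera axes: x right, y down, z forward; pixel columns grow to the right and rows downward; lengths in m; the calibration is good to about 2 mm. A picture is of the moment at which its call begins.
- job.sign_off(): hands the job in; it is judged then, once.
The state is a dict: "time": time; "joint_positions": joint angles; "joint_vel": joint speeds; "joint_torque": joint torques, N m; "position": TCP position; "ee_rot": TCP orientation; "contact_force": force on the tool from outside, world axes, zero at the start; "wrist_torque": the same for the moment, N m; "opening": finger opening in m; "grip_force": force on a finger pad.
Only numpy, scipy, OpenCV 4.12 (cv2) and the standard library are available. Lean on these libraries where they do the work, as an engineer would, in place of code of your own. Each camera call takes 0.05 s, during which the arm holds its last target. There are 200 camera calls.

## Working session

There is one attempt and no reset: what is moved stays moved. The work goes in short steps, Python scripts to look and compute and a tool call to move; the robot and the scene stay as the last step left them, time stands still between calls to the robot, and variables do not carry over. Pictures are saved under pics/ and viewed, at most 14 in all, crops included, and the job is handed in when it is done.

Besides the shell and the picture viewer there is one more tool, called after "Emit:" as name(argument=value, ...) on one line, values as JSON. send_rows: Moves the arm, as the interface text tells. Its arguments: {"type":"object","properties":{"rows":{"type":"array","items":{"type":"object","properties":{"tx":{"type":"number"},"ty":{"type":"number"},"tz":{"type":"number"},"rx":{"type":"number"},"ry":{"type":"number"},"rz":{"type":"number"},"grip":{"type":"number"}}}},"force":{"type":"number"}},"required":["rows"]}

```bash
mkdir -p pics
cat > h.py <<'E'
import numpy as np, cv2
from plant import get_obs, cams, job
from scipy.spatial.transform import Rotation as R
def rot(a):
    a=np.array(a,float)
    return a if a.shape==(3,3) else R.from_quat(a).as_matrix()
def shot(n,f=None):
    d=cams.get_image(n)
    if f: cv2.imwrite('pics/'+f,d['pixels'])
    return d
def cloud(d):
    z=d['z_map'];K=np.array(d['mtx']);v,u=np.mgrid[:z.shape[0],:z.shape[1]]
    P=np.stack([(u-K[0,2])/K[0,0]*z,(v-K[1,2])/K[1,1]*z,z],-1)
    W=P@rot(d['attitude']).T+np.array(d['eye']); W[z==0]=np.nan
    return W
E
python3 - <<'E'
from h import *
for n in('top','side'):
    d=shot(n,n+'0.png');print(n,d['eye'],d['attitude'],d['mtx']);np.save(n+'0.npy',cloud(d))
o=get_obs();print(o)
E
```

```text
top [ 0.39253022 -0.10810022  1.32027817] [ 0.71622134 -0.69600736  0.03675815 -0.03534935] [[466.71878036   0.         254.96722436]
 [  0.         466.71878036 185.52870094]
 [  0.           0.           1.        ]]
side [-0.0185633   0.73458573  0.64503903] [-0.23651515  0.83269258 -0.48306101  0.13166511] [[386.9929827    0.         252.89899579]
 [  0.         386.9929827  190.99810812]
 [  0.           0.           1.        ]]
{'time': 0.1, 'joint_positions': array([ 1.08339919,  0.3328071 , -0.06471253,  1.46083001,  0.0216034 ,
        1.34992822, -0.08855754]), 'joint_vel': array([-6.03116138e-05, -5.16570132e-04, -9.81793483e-04, -2.18149806e-03,
       -1.58620080e-03,  3.97812523e-04,  4.01052874e-05]), 'joint_torque': array([ 1.86486563e-03, -6.24544859e+01,  2.49498646e-02, -3.90713131e+01,
       -6.14448264e-02,  3.66628706e-02,  1.57198078e-04]), 'position': array([ 0.27997388, -0.55834143,  0.1821476 ]), 'ee_rot': array([ 9.73119605e-01,  2.30299427e-01, -1.74773231e-04, -6.14129631e-04]), 'contact_force': array([-0.41377078,  0.60659558,  0.79285785]), 'wrist_torque': array([-0.01018157,  0.0512412 , -0.01730899]), 'grip_force': 0.0, 'opening': 0.08706026780618929}
```

View pics/top0.png

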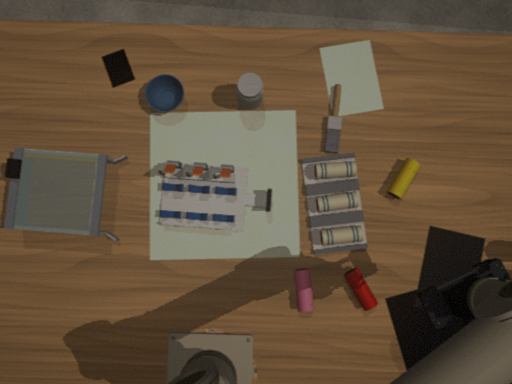

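View pics/side0.png

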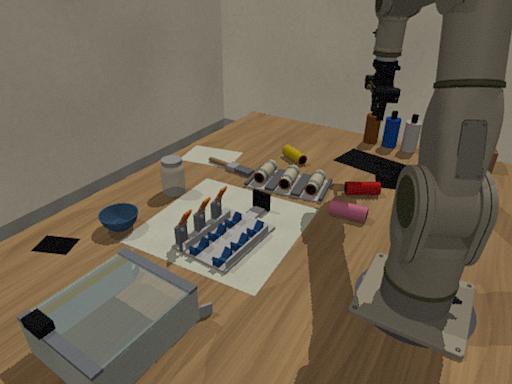

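The top view shows three pipes on the pad at about (335,171), (337,202) and (341,236). The tray is at (205,198) with its handle at (268,200), and the chamber is on the left with its mouth at x≈105. The pink, red and yellow pieces are decoys. Next I measure these positions.

```bash
cat >> h.py <<'E'
def comps(m,amin=15):
    n,l,s,c=cv2.connectedComponentsWithStats(m.astype(np.uint8))
    return [l==i for i in range(1,n) if s[i,4]>=amin]
def rect(W,m):
    p=W[m][:,:2].astype(np.float32); (c,s,a)=cv2.minAreaRect(p)
    if s[0]<s[1]: s=(s[1],s[0]);a+=90
    return np.round(c,4),np.round(s,4),round((a+90)%180-90,1)
def pipes(d,W,box=(250,400,140,265)):
    u0,u1,v0,v1=box; z=W[...,2]; m=np.zeros(z.shape,bool)
    m[v0:v1,u0:u1]=((z>.026)&(z<.075))[v0:v1,u0:u1]
    return [(rect(W,c),round(float(np.nanpercentile(z[c],95)),4),int(c.sum())) for c in comps(m,150)]
E
python3 - <<'E'
from h import *
d=cv2.imread('pics/top0.png').astype(int);W=np.load('top0.npy');z=W[...,2]
for p in pipes(None,W): print('pipe',p)
b,g,r=d[...,0],d[...,1],d[...,2]
m=(b>r+40)&(b>g+25)&(z<.06); m[:,:150]=0;m[:,260:]=0;m[:150]=0
for c in comps(m,20): print('vee',rect(W,c),np.nanmedian(z[c]),c.sum())
m=(r>b+80)&(r>g+60);m[:150]=0;m[190:]=0;m[:,:155]=0;m[:,245:]=0
for c in comps(m,10): print('strap',np.nanmean(W[c],0).round(4),c.sum())
m=(z>.045)&(z<.075);m[:,:255]=0;m[:,285:]=0;m[:180]=0;m[220:]=0
for c in comps(m,10): print('handle',rect(W,c),np.nanmedian(z[c]),c.sum())
m=(z>.07)&(z<.115);m[:140]=0;m[245:]=0;m[:,120:]=0
for c in comps(m,30): print('chamber',rect(W,c),np.nanmedian(z[c]),c.sum())
m=(z>.006)&(z<.014);m[:150]=0;m[240:]=0;m[:,:150]=0;m[:,260:]=0
for c in comps(m,100): print('plate',rect(W,c),np.nanmedian(z[c]),c.sum())
# chamber wall tops
for v in (150,152,155,190,225,228,232,236): print(v,[(u,W[v,u].round(3).tolist()) for u in (15,50,98,102,106)])
for u,v in((122,158),(113,162),(106,232),(114,238)): print(W[v,u].round(3))
i=cv2.resize(cv2.imread('pics/top0.png')[130:270,0:290],None,fx=2.75,fy=2.75,interpolation=2);cv2.imwrite('pics/c1.png',i)
E
```

```text
pipe ((array([ 0.5756, -0.3294]), array([0.1113, 0.0439]), -84.6), 0.0516, 637)
pipe ((array([ 0.5392, -0.4939]), array([0.0753, 0.0321]), 0.7), 0.0448, 185)
pipe ((array([ 0.4866, -0.335 ]), array([0.1111, 0.0447]), -80.2), 0.0518, 651)
pipe ((array([ 0.3947, -0.348 ]), array([0.1111, 0.0438]), -82.1), 0.0518, 663)
vee (array([0.4395, 0.1255]), array([0.0115, 0.0099]), 3.2) 0.012601232583421829 20
vee (array([ 0.4327, -0.022 ]), array([0.0114, 0.0113]), 89.8) 0.01149322291405186 20
strap [0.5465 0.1188 0.1144] 13
strap [0.543  0.0452 0.1157] 11
strap [ 0.5396 -0.0285  0.1148] 10
handle (array([ 0.4849, -0.1456]), array([0.058, 0.012]), -2.6) 0.059969215660608866 99
chamber (array([0.4892, 0.4191]), array([0.2536, 0.2158]), 87.2) 0.09387004672271848 7618
plate (array([0.5663, 0.1019]), array([0.0621, 0.0379]), -88.0) 0.008963142874255148 157
plate (array([0.5629, 0.0308]), array([0.0741, 0.0376]), -88.7) 0.008997325637396414 170
plate (array([0.4899, 0.0167]), array([0.2776, 0.1817]), 88.6) 0.009128114728580217 2793
150 [(15, [0.595, 0.532, 0.093]), (50, [0.613, 0.48, 0.001]), (98, [
[... 519 characters left out ...]
3, 0.001])]
225 [(15, [0.396, 0.514, 0.096]), (50, [0.399, 0.425, 0.093]), (98, [0.403, 0.297, 0.098]), (102, [0.404, 0.32, -0.004]), (106, [0.404, 0.308, -0.002])]
228 [(15, [0.389, 0.514, 0.095]), (50, [0.391, 0.425, 0.089]), (98, [0.395, 0.298, 0.094]), (102, [0.395, 0.319, -0.004]), (106, [0.396, 0.308, -0.003])]
232 [(15, [0.377, 0.564, -0.005]), (50, [0.38, 0.463, 0.0]), (98, [0.384, 0.299, 0.089]), (102, [0.384, 0.299, 0.057]), (106, [0.385, 0.298, 0.025])]
236 [(15, [0.366, 0.561, 0.0]), (50, [0.369, 0.461, 0.003]), (98, [0.373, 0.328, -0.001]), (102, [0.373, 0.317, -0.002]), (106, [0.373, 0.305, 0.002])]
[0.591 0.265 0.03 ]
[0.58  0.291 0.025]
[0.385 0.298 0.025]
[0.369 0.275 0.025]
```

View pics/c1.png

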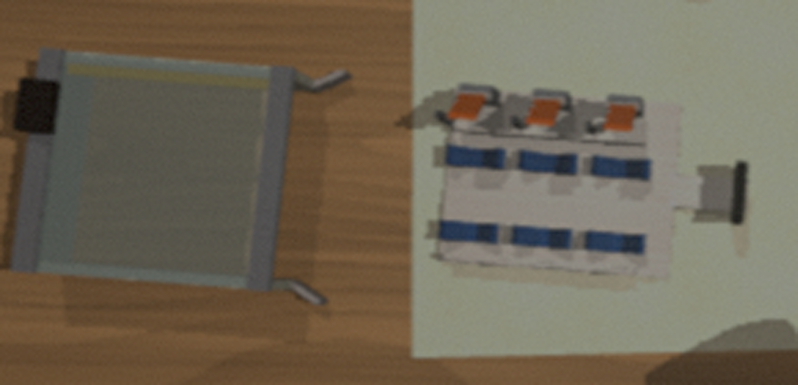

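```bash
cat >> h.py <<'E'
def pose():
    o=get_obs();M=rot(o['ee_rot']);return np.array(o['position']),np.degrees(np.arctan2(M[1,0],M[0,0])),M,o
def go(xyz,phi):
    "rz units first, then tool-frame shift units after that turn"
    p,f,M,o=pose(); rz=((f-phi+180)%360-180)/5; a=np.radians(phi); d=np.array(xyz)-p
    print('phi %.1f rz %.2f tx %.2f ty %.2f tz %.2f'%(f,rz,(d[0]*np.cos(a)+d[1]*np.sin(a))/.04,(d[0]*np.sin(a)-d[1]*np.cos(a))/.04,-d[2]/.04),'tilt',np.round(np.degrees([M[0,2],M[1,2]]),2),'t',o['time'])
E
python3 - <<'E'
from h import *
go((.5756,-.3294,.15),95.4)
W=np.load('top0.npy');z=W[...,2];d=cv2.imread('pics/top0.png').astype(np.uint8)
h=cv2.cvtColor(d,cv2.COLOR_BGR2HSV)
m=(h[...,0]>100)&(h[...,0]<125)&(h[...,1]>120)&(z<.045);m[:,:150]=0;m[:,260:]=0;m[:150]=0;m[240:]=0
for c in comps(m,20): print('vee',rect(W,c),np.nanpercentile(z[c],[5,95]),c.sum())
E
```

```text
phi 26.6 rz -13.75 tx 5.00 ty 7.90 tz 0.80 tilt [-0.04  0.06] t 0.1
vee (array([0.5157, 0.131 ]), array([0.0311, 0.0145]), -85.5) [0.00949493 0.032057  ] 59
vee (array([0.5119, 0.0574]), array([0.0291, 0.0141]), 86.9) [0.01062541 0.03241691] 53
vee (array([ 0.5092, -0.015 ]), array([0.0265, 0.0134]), 83.5) [0.01071192 0.03254095] 40
vee (array([0.4404, 0.1327]), array([0.0314, 0.014 ]), -87.7) [0.00952253 0.02951166] 66
vee (array([0.4364, 0.0595]), array([0.0308, 0.0138]), 83.9) [0.01007819 0.03289502] 57
vee (array([ 0.4337, -0.0138]), array([0.0321, 0.0137]), 83.3) [0.00999764 0.0320519 ] 57
```

Emit:
send_rows(rows=[{"rz": -1,"grip": 0.75},{"rz": -1},{"rz": -1},{"rz": -1},{"rz": -1},{"rz": -1},{"rz": -1},{"rz": -1},{"rz": -1},{"rz": -1},{"rz": -1},{"rz": -1},{"rz": -1},{"rz": -0.75}], force=25)

```text
schema error: expected keys tx, ty, tz, rx, ry, rz, grip
```

Emit:
send_rows(rows=[{"tx": 0.5,"ty": 0.79},{"tx": 0.5,"ty": 0.79},{"tx": 0.5,"ty": 0.79},{"tx": 0.5,"ty": 0.79},{"tx": 0.5,"ty": 0.79},{"tx": 0.5,"ty": 0.79},{"tx": 0.5,"ty": 0.79},{"tx": 0.5,"ty": 0.79},{"tx": 0.5,"ty": 0.79},{"tx": 0.5,"ty": 0.79,"tz": 0.8},{},{}])

```text
schema error: expected keys tx, ty, tz, rx, ry, rz, grip
```

Run:
```python
from h import *
go((.5756,-.3294,.022),95.4)
d=shot('top','t1.png');W=cloud(d)
for p in pipes(d,W): print(p)
```

```text
phi 26.6 rz -13.75 tx 5.00 ty 7.90 tz 4.00 tilt [-0.04  0.06] t 0.1
((array([ 0.5759, -0.3287]), array([0.1101, 0.0443]), -84.3), 0.0517, 638)
((array([ 0.5411, -0.4933]), array([0.0789, 0.0331]), -1.0), 0.0454, 190)
((array([ 0.4865, -0.3358]), array([0.1123, 0.0445]), -79.9), 0.0519, 646)
((array([ 0.3947, -0.348 ]), array([0.1112, 0.0437]), -82.2), 0.0516, 660)
```

Emit:
send_rows(rows=[{"tx": 0,"ty": 0,"tz": 0,"rx": 0,"ry": 0,"rz": -1,"grip": 0.75},{"tx": 0,"ty": 0,"tz": 0,"rx": 0,"ry": 0,"rz": -1,"grip": 0.75},{"tx": 0,"ty": 0,"tz": 0,"rx": 0,"ry": 0,"rz": -1,"grip": 0.75},{"tx": 0,"ty": 0,"tz": 0,"rx": 0,"ry": 0,"rz": -1,"grip": 0.75},{"tx": 0,"ty": 0,"tz": 0,"rx": 0,"ry": 0,"rz": -1,"grip": 0.75},{"tx": 0,"ty": 0,"tz": 0,"rx": 0,"ry": 0,"rz": -1,"grip": 0.75},{"tx": 0,"ty": 0,"tz": 0,"rx": 0,"ry": 0,"rz": -1,"grip": 0.75},{"tx": 0,"ty": 0,"tz": 0,"rx": 0,"ry": 0,"rz": -1,"grip": 0.75},{"tx": 0,"ty": 0,"tz": 0,"rx": 0,"ry": 0,"rz": -1,"grip": 0.75},{"tx": 0,"ty": 0,"tz": 0,"rx": 0,"ry": 0,"rz": -1,"grip": 0.75},{"tx": 0,"ty": 0,"tz": 0,"rx": 0,"ry": 0,"rz": -1,"grip": 0.75},{"tx": 0,"ty": 0,"tz": 0,"rx": 0,"ry": 0,"rz": -1,"grip": 0.75},{"tx": 0,"ty": 0,"tz": 0,"rx": 0,"ry": 0,"rz": -1,"grip": 0.75},{"tx": 0,"ty": 0,"tz": 0,"rx": 0,"ry": 0,"rz": -0.75,"grip": 0.75}], force=25)

```text
time: 1.55
position: [0.2801, -0.5586, 0.1825]
ee_rot: [0.672, 0.741, 0.0, -0.0]
contact_force: [-0.5, -0.8, -0.1]
opening: 0.0655
grip_force: 0.0
```

Emit:
send_rows(rows=[{"tx": 0.5,"ty": 0.79,"tz": 0.1,"rx": 0,"ry": 0,"rz": 0,"grip": 0.75},{"tx": 0.5,"ty": 0.79,"tz": 0.1,"rx": 0,"ry": 0,"rz": 0,"grip": 0.75},{"tx": 0.5,"ty": 0.79,"tz": 0.1,"rx": 0,"ry": 0,"rz": 0,"grip": 0.75},{"tx": 0.5,"ty": 0.79,"tz": 0.1,"rx": 0,"ry": 0,"rz": 0,"grip": 0.75},{"tx": 0.5,"ty": 0.79,"tz": 0.1,"rx": 0,"ry": 0,"rz": 0,"grip": 0.75},{"tx": 0.5,"ty": 0.79,"tz": 0.1,"rx": 0,"ry": 0,"rz": 0,"grip": 0.75},{"tx": 0.5,"ty": 0.79,"tz": 0.1,"rx": 0,"ry": 0,"rz": 0,"grip": 0.75},{"tx": 0.5,"ty": 0.79,"tz": 0.1,"rx": 0,"ry": 0,"rz": 0,"grip": 0.75},{"tx": 0.5,"ty": 0.79,"tz": 0,"rx": 0,"ry": 0,"rz": 0,"grip": 0.75},{"tx": 0.5,"ty": 0.79,"tz": 0,"rx": 0,"ry": 0,"rz": 0,"grip": 0.75},{"tx": 0,"ty": 0,"tz": 0,"rx": 0,"ry": 0,"rz": 0,"grip": 0.75},{"tx": 0,"ty": 0,"tz": 0,"rx": 0,"ry": 0,"rz": 0,"grip": 0.75}])

```text
time: 2.75
position: [0.5764, -0.329, 0.1503]
ee_rot: [0.672, 0.74, -0.0, -0.0]
contact_force: [-0.1, -1.0, 0.0]
opening: 0.0651
grip_force: 0.0
```

Run:
```python
from h import *
go((.5757,-.329,.022),95.5)
print(pose()[0],pose()[3]['opening'])
```

```text
phi 95.5 rz -0.00 tx 0.00 ty -0.02 tz 3.21 tilt [-0.04  0.03] t 2.75
[ 0.57638809 -0.32898096  0.15028286] 0.06510210677843686
```

Emit:
send_rows(rows=[{"tx": 0,"ty": 0,"tz": 0.8,"rx": 0,"ry": 0,"rz": 0,"grip": 0.75},{"tx": 0,"ty": 0,"tz": 0.8,"rx": 0,"ry": 0,"rz": 0,"grip": 0.75},{"tx": 0,"ty": 0,"tz": 0.8,"rx": 0,"ry": 0,"rz": 0,"grip": 0.75},{"tx": 0,"ty": 0,"tz": 0.6,"rx": 0,"ry": 0,"rz": 0,"grip": 0.75},{"tx": 0,"ty": 0,"tz": 0.25,"rx": 0,"ry": 0,"rz": 0,"grip": 0.75},{"tx": 0,"ty": 0,"tz": 0,"rx": 0,"ry": 0,"rz": 0,"grip": 0.75},{"tx": 0,"ty": 0,"tz": 0,"rx": 0,"ry": 0,"rz": 0,"grip": 0.3},{"tx": 0,"ty": 0,"tz": 0,"rx": 0,"ry": 0,"rz": 0,"grip": 0.3},{"tx": 0,"ty": 0,"tz": 0,"rx": 0,"ry": 0,"rz": 0,"grip": 0.3},{"tx": 0,"ty": 0,"tz": 0,"rx": 0,"ry": 0,"rz": 0,"grip": 0.3},{"tx": 0,"ty": 0,"tz": 0,"rx": 0,"ry": 0,"rz": 0,"grip": 0.3},{"tx": 0,"ty": 0,"tz": 0,"rx": 0,"ry": 0,"rz": 0,"grip": 0.3}])

```text
time: 3.95
position: [0.5761, -0.33, 0.021]
ee_rot: [0.673, 0.74, 0.0, 0.0]
contact_force: [-0.3, -0.1, 0.6]
opening: 0.0286
grip_force: 0.0
```

Emit:
send_rows(rows=[{"tx": 0,"ty": 0,"tz": -0.5,"rx": 0,"ry": 0,"rz": 0,"grip": 0.3},{"tx": 0,"ty": 0,"tz": -0.75,"rx": 0,"ry": 0,"rz": 0,"grip": 0.3},{"tx": 0,"ty": 0,"tz": -0.75,"rx": 0,"ry": 0,"rz": 0,"grip": 0.3},{"tx": 0,"ty": 0,"tz": -0.75,"rx": 0,"ry": 0,"rz": 0,"grip": 0.3},{"tx": 0,"ty": 0,"tz": -0.75,"rx": 0,"ry": 0,"rz": 0,"grip": 0.3},{"tx": 0,"ty": 0,"tz": 0,"rx": 0,"ry": 0,"rz": 0,"grip": 0.3}])

```text
time: 4.55
position: [0.5782, -0.3308, 0.1659]
ee_rot: [0.673, 0.739, 0.001, 0.004]
contact_force: [1.0, -0.1, 0.9]
opening: 0.026
grip_force: 0.0
```

Run:
```python
from h import *
a=np.radians(-2.7);X=np.array([np.cos(a),np.sin(a)]);Y=np.array([-X[1],X[0]])
O=np.array([.494,.0492])
for k in (-74,0,74): print(k,(O-.02*X+k/1000*Y).round(4))
v2=O-.02*X+.074*Y
go((*v2,.16),177.3)
```

```text
-74 [ 0.4705 -0.0238]
0 [0.474  0.0501]
74 [0.4775 0.1241]
phi 95.4 rz -16.38 tx 3.05 ty 11.24 tz 0.15 tilt [ 0.37 -0.2 ] t 4.55
```

Run:
```python
from h import *
d=shot('side','s2.png')
d=cv2.imread('pics/s2.png');cv2.imwrite('pics/s2c.png',cv2.resize(d[110:230,190:390],None,fx=4,fy=4,interpolation=2))
print(get_obs()['opening'],pose()[0])
```

```text
0.02623669563891322 [ 0.57724087 -0.33040942  0.16331116]
```

View pics/s2c.png

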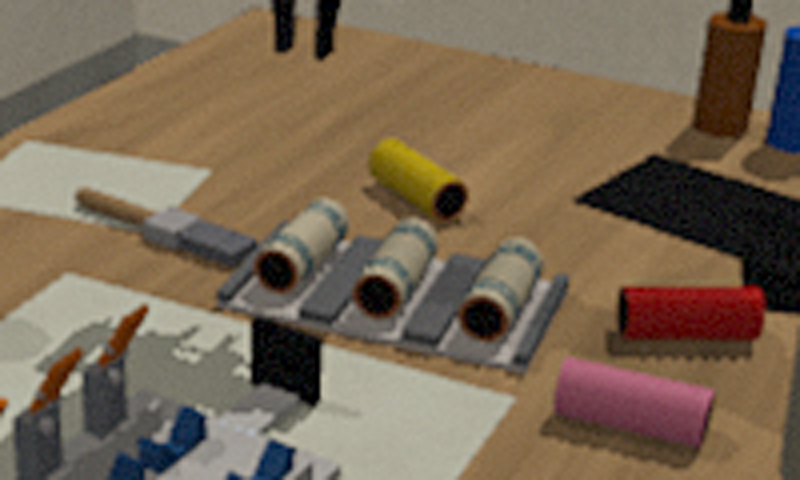

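The side crop shows all three pipes still in their lanes: left about (300,245), middle (395,265), right (500,290). The far one stayed behind, so the fingers closed on nothing. I re-measure the pipes.

Run:
```python
from h import *
d=shot('top','t3.png');W=cloud(d)
for p in pipes(d,W): print(p)
d=cv2.imread('pics/t3.png');cv2.imwrite('pics/t3c.png',cv2.resize(d[130:280,280:400],None,fx=4,fy=4,interpolation=2))
```

```text
((array([ 0.5734, -0.3093]), array([0.071 , 0.0438]), -84.9), 0.0518, 369)
((array([ 0.4815, -0.3063]), array([0.0531, 0.0435]), -79.1), 0.0517, 251)
```

View pics/t3c.png

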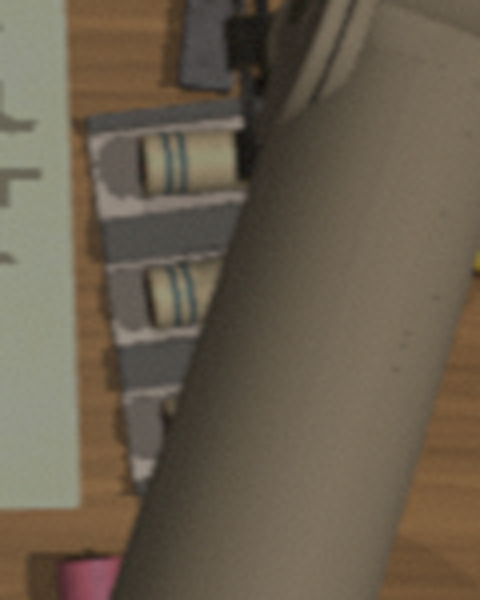

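The crop shows the far pipe at (190,160), unmoved. I check where the fingertips really are against the reported TCP.

Run:
```python
from h import *
d=shot('side');W=cloud(d);p=pose()[0]
M=rot(d['attitude']);K=np.array(d['mtx']);q=(p-np.array(d['eye']))@M;print('tcp px',K@q/q[2],p)
b=(np.linalg.norm(W[...,:2]-p[:2],axis=-1)<.07)&(W[...,2]>.09)&(W[...,2]<.27)
P=W[b];print(len(P),P[:,2].min())
for z0 in np.arange(.15,.27,.01):
    s=P[(P[:,2]>=z0)&(P[:,2]<z0+.01)]
    if len(s): print(round(z0,3),len(s),s[:,0].min().round(3),s[:,0].max().round(3),s[:,1].min().round(3),s[:,1].max().round(3))
print(get_obs()['opening'])
```

```text
tcp px [265.73090365 135.31647924   1.        ] [ 0.57567048 -0.32982862  0.16013118]
225 0.20075438529834394
0.2 29 0.554 0.595 -0.347 -0.316
0.21 30 0.555 0.597 -0.343 -0.317
0.22 26 0.551 0.599 -0.341 -0.316
0.23 34 0.552 0.6 -0.345 -0.314
0.24 37 0.548 0.605 -0.34 -0.314
0.25 37 0.546 0.605 -0.338 -0.316
0.26 32 0.535 0.609 -0.335 -0.312
0.026452581360116207
```

Run:
```python
from h import *
W=np.load('side0.npy')
p=np.array([.28,-.5583,.182]);b=(np.linalg.norm(W[...,:2]-p[:2],axis=-1)<.08)&(W[...,2]>.1)&(W[...,2]<.3)
print('start tip z',np.percentile(W[b][:,2],[0,1,3]))
for c,n in(((.5757,-.329),'pipe'),((.4849,-.1456),'handle')):
    b=np.linalg.norm(W[...,:2]-c,axis=-1)<.03;print(n,np.percentile(W[b][:,2],[2,50,99]))
p=pose()[0]
for cam in('top','side'):
    V=cloud(shot(cam));b=(np.linalg.norm(V[...,:2]-p[:2],axis=-1)<.06)&(V[...,2]>.08)&(V[...,2]<.3);print(cam,np.percentile(V[b][:,2],[0,2,5]))
print(p)
```

```text
start tip z [0.22200315 0.22287743 0.22367333]
pipe [0.00355822 0.04351337 0.05132002]
handle [-0.00015211  0.02920466  0.06107432]
top [0.20647337 0.22550253 0.27627572]
side [0.1992338  0.20239698 0.20783009]
[ 0.57567048 -0.32982862  0.16013118]
```

The fingertips sit 40 mm higher than the reported TCP, both at the start (0.222 against 0.182) and now (0.200 against 0.160). The cameras read the pipe and handle heights correctly. That explains why the grasp missed, so I correct for it from here on.

Emit:
send_rows(rows=[{"tx": 0,"ty": 0,"tz": 0,"rx": 0,"ry": 0,"rz": 0,"grip": 0.75},{"tx": 0,"ty": 0,"tz": 0,"rx": 0,"ry": 0,"rz": 0,"grip": 0.75},{"tx": 0,"ty": 0,"tz": 0,"rx": 0,"ry": 0,"rz": 0,"grip": 0.75},{"tx": 0,"ty": 0,"tz": 0,"rx": 0,"ry": 0,"rz": 0,"grip": 0.75},{"tx": 0,"ty": 0,"tz": 0.7,"rx": 0,"ry": 0,"rz": 0,"grip": 0.75},{"tx": 0,"ty": 0,"tz": 0.8,"rx": 0,"ry": 0,"rz": 0,"grip": 0.75},{"tx": 0,"ty": 0,"tz": 0.8,"rx": 0,"ry": 0,"rz": 0,"grip": 0.75},{"tx": 0,"ty": 0,"tz": 0.7,"rx": 0,"ry": 0,"rz": 0,"grip": 0.75},{"tx": 0,"ty": 0,"tz": 0.6,"rx": 0,"ry": 0,"rz": 0,"grip": 0.75},{"tx": 0,"ty": 0,"tz": 0.3,"rx": 0,"ry": 0,"rz": 0,"grip": 0.75},{"tx": 0,"ty": 0,"tz": 0.2,"rx": 0,"ry": 0,"rz": 0,"grip": 0.75},{"tx": 0,"ty": 0,"tz": 0,"rx": 0,"ry": 0,"rz": 0,"grip": 0.75}])

```text
time: 6.0
position: [0.5759, -0.3299, -0.0035]
ee_rot: [0.673, 0.74, -0.0, -0.0]
contact_force: [1.2, 0.3, -0.0]
opening: 0.065
grip_force: 0.0
```

Emit:
send_rows(rows=[{"tx": 0,"ty": 0,"tz": 0.2,"rx": 0,"ry": 0,"rz": 0,"grip": 0.75},{"tx": 0,"ty": 0,"tz": 0.2,"rx": 0,"ry": 0,"rz": 0,"grip": 0.75},{"tx": 0,"ty": 0,"tz": 0,"rx": 0,"ry": 0,"rz": 0,"grip": 0.75},{"tx": 0,"ty": 0,"tz": 0,"rx": 0,"ry": 0,"rz": 0,"grip": 0.75}])

```text
time: 6.4
position: [0.576, -0.33, -0.0191]
ee_rot: [0.673, 0.74, -0.0, 0.0]
contact_force: [0.4, 0.7, 0.1]
opening: 0.0653
grip_force: 0.0
```

Emit:
send_rows(rows=[{"tx": 0,"ty": 0,"tz": 0,"rx": 0,"ry": 0,"rz": 0,"grip": 0.4},{"tx": 0,"ty": 0,"tz": 0,"rx": 0,"ry": 0,"rz": 0,"grip": 0.4},{"tx": 0,"ty": 0,"tz": 0,"rx": 0,"ry": 0,"rz": 0,"grip": 0.4},{"tx": 0,"ty": 0,"tz": 0,"rx": 0,"ry": 0,"rz": 0,"grip": 0.4},{"tx": 0,"ty": 0,"tz": 0,"rx": 0,"ry": 0,"rz": 0,"grip": 0.4},{"tx": 0,"ty": 0,"tz": 0,"rx": 0,"ry": 0,"rz": 0,"grip": 0.4}])

```text
time: 7.0
position: [0.5761, -0.33, -0.019]
ee_rot: [0.673, 0.74, -0.0, 0.0]
contact_force: [-0.7, -0.1, 1.5]
opening: 0.0432
grip_force: 25.0
```

Emit:
send_rows(rows=[{"tx": 0,"ty": 0,"tz": -0.4,"rx": 0,"ry": 0,"rz": 0,"grip": 0.4},{"tx": 0,"ty": 0,"tz": -0.8,"rx": 0,"ry": 0,"rz": 0,"grip": 0.4},{"tx": 0,"ty": 0,"tz": -0.8,"rx": 0,"ry": 0,"rz": 0,"grip": 0.4},{"tx": 0,"ty": 0,"tz": -0.8,"rx": 0,"ry": 0,"rz": 0,"grip": 0.4},{"tx": 0,"ty": 0,"tz": -0.2,"rx": 0,"ry": 0,"rz": 0,"grip": 0.4}], force=40)

```text
time: 7.5
position: [0.5781, -0.3307, 0.1061]
ee_rot: [0.673, 0.74, 0.001, 0.003]
contact_force: [0.4, -0.5, -1.7]
opening: 0.043
grip_force: 40.0
```

Emit:
send_rows(rows=[{"tx": 0,"ty": 0,"tz": 0,"rx": 0,"ry": 0,"rz": -1,"grip": 0.4},{"tx": 0,"ty": 0,"tz": 0,"rx": 0,"ry": 0,"rz": -1,"grip": 0.4},{"tx": 0,"ty": 0,"tz": 0,"rx": 0,"ry": 0,"rz": -1,"grip": 0.4},{"tx": 0,"ty": 0,"tz": 0,"rx": 0,"ry": 0,"rz": -1,"grip": 0.4},{"tx": 0,"ty": 0,"tz": 0,"rx": 0,"ry": 0,"rz": -1,"grip": 0.4},{"tx": 0,"ty": 0,"tz": 0,"rx": 0,"ry": 0,"rz": -1,"grip": 0.4},{"tx": 0,"ty": 0,"tz": 0,"rx": 0,"ry": 0,"rz": -1,"grip": 0.4},{"tx": 0,"ty": 0,"tz": 0,"rx": 0,"ry": 0,"rz": -1,"grip": 0.4},{"tx": 0,"ty": 0,"tz": 0,"rx": 0,"ry": 0,"rz": -1,"grip": 0.4},{"tx": 0,"ty": 0,"tz": 0,"rx": 0,"ry": 0,"rz": -1,"grip": 0.4},{"tx": 0,"ty": 0,"tz": 0,"rx": 0,"ry": 0,"rz": -1,"grip": 0.4},{"tx": 0,"ty": 0,"tz": 0,"rx": 0,"ry": 0,"rz": -1,"grip": 0.4},{"tx": 0,"ty": 0,"tz": 0,"rx": 0,"ry": 0,"rz": -1,"grip": 0.4},{"tx": 0,"ty": 0,"tz": 0,"rx": 0,"ry": 0,"rz": -1,"grip": 0.4},{"tx": 0,"ty": 0,"tz": 0,"rx": 0,"ry": 0,"rz": -1,"grip": 0.4},{"tx": 0,"ty": 0,"tz": 0,"rx": 0,"ry": 0,"rz": -1,"grip": 0.4},{"tx": 0,"ty": 0,"tz": 0,"rx": 0,"ry": 0,"rz": -0.38,"grip": 0.4}])

```text
time: 9.2
position: [0.5756, -0.3298, 0.1005]
ee_rot: [0.022, 1.0, 0.0, -0.0]
contact_force: [0.9, 0.6, -0.8]
opening: 0.0428
grip_force: 40.0
```

Run:
```python
from h import *
print(get_obs()['opening'],get_obs()['joint_positions'].round(2))
go((.4775,.1241,.14),177.3)
```

```text
0.04277119230124504 [ 0.9   0.55 -0.63  1.42  0.32  1.28  1.77]
phi 177.5 rz 0.03 tx 2.99 ty 11.22 tz -0.99 tilt [-0.04  0.02] t 9.2
```

Emit:
send_rows(rows=[{"tx": 0.2,"ty": 0.5,"tz": -0.2,"rx": 0,"ry": 0,"rz": 0,"grip": 0.4},{"tx": 0.2,"ty": 0.9,"tz": -0.2,"rx": 0,"ry": 0,"rz": 0,"grip": 0.4},{"tx": 0.25,"ty": 0.9,"tz": -0.2,"rx": 0,"ry": 0,"rz": 0,"grip": 0.4},{"tx": 0.25,"ty": 0.9,"tz": -0.2,"rx": 0,"ry": 0,"rz": 0,"grip": 0.4},{"tx": 0.25,"ty": 0.9,"tz": -0.2,"rx": 0,"ry": 0,"rz": 0,"grip": 0.4},{"tx": 0.25,"ty": 0.9,"tz": 0,"rx": 0,"ry": 0,"rz": 0,"grip": 0.4},{"tx": 0.25,"ty": 0.9,"tz": 0,"rx": 0,"ry": 0,"rz": 0,"grip": 0.4},{"tx": 0.25,"ty": 0.9,"tz": 0,"rx": 0,"ry": 0,"rz": 0,"grip": 0.4},{"tx": 0.25,"ty": 0.9,"tz": 0,"rx": 0,"ry": 0,"rz": 0,"grip": 0.4},{"tx": 0.25,"ty": 0.9,"tz": 0,"rx": 0,"ry": 0,"rz": 0,"grip": 0.4},{"tx": 0.2,"ty": 0.9,"tz": 0,"rx": 0,"ry": 0,"rz": 0,"grip": 0.4},{"tx": 0.2,"ty": 0.9,"tz": 0,"rx": 0,"ry": 0,"rz": 0,"grip": 0.4},{"tx": 0.2,"ty": 0.8,"tz": 0,"rx": 0,"ry": 0,"rz": 0,"grip": 0.4},{"tx": 0,"ty": 0,"tz": 0,"rx": 0,"ry": 0,"rz": 0,"grip": 0.4},{"tx": 0,"ty": 0,"tz": 0,"rx": 0,"ry": 0,"rz": 0,"grip": 0.4}])

```text
time: 10.7
position: [0.477, 0.1236, 0.1407]
ee_rot: [0.023, 1.0, -0.0, -0.0]
contact_force: [-0.1, -0.8, -1.1]
opening: 0.0434
grip_force: 40.0
```

Run:
```python
from h import *
d=shot('side','s4.png');W=cloud(d);p=pose()[0];print(p,pose()[3]['opening'])
x=cv2.imread('pics/s4.png')
cv2.imwrite('pics/s4c.png',cv2.resize(x[100:300,100:330],None,fx=3,fy=3,interpolation=2))
go((.4775,.1241,-.003),177.3)
# pipe in hand: cream pixels near tool
z=W[...,2];m=(np.linalg.norm(W[...,:2]-p[:2],axis=-1)<.08)&(z>.13)&(z<.225)&(x[...,2]>110)
P=W[m];print(len(P),P.min(0).round(3),P.max(0).round(3))
```

```text
[0.47729439 0.12251193 0.14062794] 0.04263108366141858
phi 177.3 rz -0.01 tx -0.00 ty 0.04 tz 3.59 tilt [-0.02 -0.04] t 10.75
152 [0.423 0.101 0.174] [0.53  0.152 0.212]
```

View pics/s4c.png

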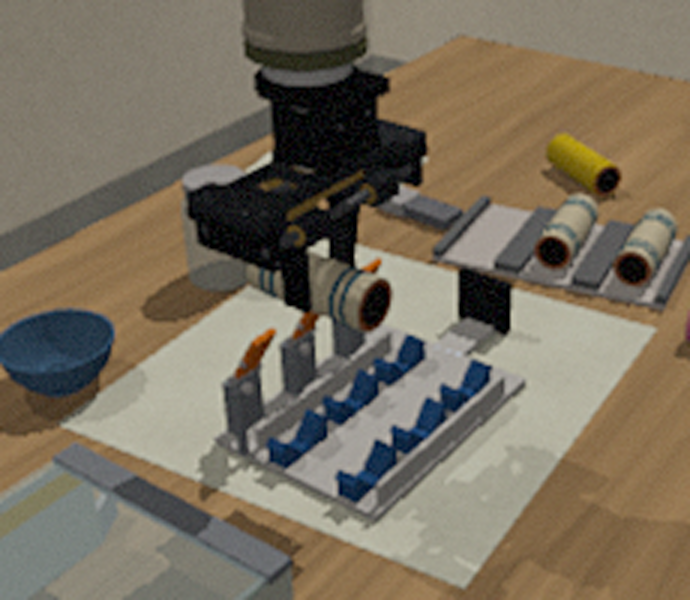

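The crop shows the pipe held level at (330,285) above the tray, with the front V-blocks at (300,435) and (365,470). I lower it.

Emit:
send_rows(rows=[{"tx": 0,"ty": 0.04,"tz": 0.6,"rx": 0,"ry": 0,"rz": 0,"grip": 0.4},{"tx": 0,"ty": 0,"tz": 0.7,"rx": 0,"ry": 0,"rz": 0,"grip": 0.4},{"tx": 0,"ty": 0,"tz": 0.7,"rx": 0,"ry": 0,"rz": 0,"grip": 0.4},{"tx": 0,"ty": 0,"tz": 0.7,"rx": 0,"ry": 0,"rz": 0,"grip": 0.4},{"tx": 0,"ty": 0,"tz": 0.3,"rx": 0,"ry": 0,"rz": 0,"grip": 0.4},{"tx": 0,"ty": 0,"tz": 0.2,"rx": 0,"ry": 0,"rz": 0,"grip": 0.4},{"tx": 0,"ty": 0,"tz": 0.2,"rx": 0,"ry": 0,"rz": 0,"grip": 0.4},{"tx": 0,"ty": 0,"tz": 0.1,"rx": 0,"ry": 0,"rz": 0,"grip": 0.4},{"tx": 0,"ty": 0,"tz": 0.1,"rx": 0,"ry": 0,"rz": 0,"grip": 0.4},{"tx": 0,"ty": 0,"tz": 0,"rx": 0,"ry": 0,"rz": 0,"grip": 0.4},{"tx": 0,"ty": 0,"tz": 0,"rx": 0,"ry": 0,"rz": 0,"grip": 0.4}])

```text
time: 11.85
position: [0.4778, 0.1249, -0.0028]
ee_rot: [0.024, 1.0, -0.0, 0.0]
contact_force: [0.5, 0.7, -1.1]
opening: 0.0429
grip_force: 40.0
```

Run:
```python
from h import *
o=get_obs();print(o['position'],o['contact_force'],o['wrist_torque'],o['opening'])
d=shot('side');x=d['pixels'];W=cloud(d);p=pose()[0];z=W[...,2]
m=(np.linalg.norm(W[...,:2]-p[:2],axis=-1)<.08)&(z>.038)&(z<.08)&(x[...,2]>110)&(x[...,2]<x[...,0]*2)
P=W[m];print(len(P),P.min(0).round(3),P.max(0).round(3))
```

```text
[ 0.47777532  0.12493533 -0.00279555] [ 0.51779746  0.66794504 -1.07904939] [ 0.10074656 -0.18873958 -0.01077996] 0.042882903482034385
118 [0.424 0.11  0.043] [0.479 0.149 0.067]
```

Emit:
send_rows(rows=[{"tx": 0,"ty": 0,"tz": 0.04,"rx": 0,"ry": 0,"rz": 0,"grip": 0.4},{"tx": 0,"ty": 0,"tz": 0.04,"rx": 0,"ry": 0,"rz": 0,"grip": 0.4},{"tx": 0,"ty": 0,"tz": 0,"rx": 0,"ry": 0,"rz": 0,"grip": 0.4}], force=10)

```text
time: 12.2
position: [0.4779, 0.1241, -0.006]
ee_rot: [0.024, 1.0, -0.001, 0.0]
contact_force: [-0.8, -2.5, 3.8]
opening: 0.0439
grip_force: 10.0
```

Emit:
send_rows(rows=[{"tx": 0,"ty": 0,"tz": 0.03,"rx": 0,"ry": 0,"rz": 0,"grip": 0.4},{"tx": 0,"ty": 0,"tz": 0,"rx": 0,"ry": 0,"rz": 0,"grip": 0.4},{"tx": 0,"ty": 0,"tz": 0,"rx": 0,"ry": 0,"rz": 0,"grip": 0.4}])

```text
time: 12.5
position: [0.4779, 0.1236, -0.0072]
ee_rot: [0.024, 1.0, -0.001, 0.0]
contact_force: [-1.9, -4.9, 5.5]
opening: 0.0438
grip_force: 10.0
```

Emit:
send_rows(rows=[{"tx": 0,"ty": 0,"tz": 0,"rx": 0,"ry": 0,"rz": 0,"grip": 0.55},{"tx": 0,"ty": 0,"tz": 0,"rx": 0,"ry": 0,"rz": 0,"grip": 0.6},{"tx": 0,"ty": 0,"tz": 0,"rx": 0,"ry": 0,"rz": 0,"grip": 0.65},{"tx": 0,"ty": 0,"tz": 0,"rx": 0,"ry": 0,"rz": 0,"grip": 0.65}])

```text
time: 12.9
position: [0.4775, 0.1251, -0.0075]
ee_rot: [0.024, 1.0, 0.0, 0.0]
contact_force: [-0.6, 0.1, 0.5]
opening: 0.0553
grip_force: 0.0
```

Emit:
send_rows(rows=[{"tx": 0,"ty": 0,"tz": -0.4,"rx": 0,"ry": 0,"rz": 0,"grip": 0.65},{"tx": 0,"ty": 0,"tz": -0.8,"rx": 0,"ry": 0,"rz": 0,"grip": 0.65},{"tx": 0,"ty": 0,"tz": -0.9,"rx": 0,"ry": 0,"rz": 0,"grip": 0.65},{"tx": 0,"ty": 0,"tz": -0.9,"rx": 0,"ry": 0,"rz": 0,"grip": 0.65},{"tx": 0,"ty": -1,"tz": -0.6,"rx": 0,"ry": 0,"rz": 0,"grip": 0.75},{"tx": 0,"ty": -1,"tz": 0,"rx": 0,"ry": 0,"rz": 0,"grip": 0.75},{"tx": 0,"ty": -1,"tz": 0,"rx": 0,"ry": 0,"rz": 0,"grip": 0.75},{"tx": 0,"ty": -1,"tz": 0,"rx": 0,"ry": 0,"rz": 0,"grip": 0.75},{"tx": 0,"ty": -1,"tz": 0,"rx": 0,"ry": 0,"rz": 0,"grip": 0.75},{"tx": 0,"ty": -1,"tz": 0,"rx": 0,"ry": 0,"rz": 0,"grip": 0.75},{"tx": 0,"ty": -1,"tz": 0,"rx": 0,"ry": 0,"rz": 0,"grip": 0.75}])

```text
time: 14.0
position: [0.4642, -0.1561, 0.1378]
ee_rot: [0.023, 1.0, -0.0, 0.001]
contact_force: [1.2, 0.2, -0.2]
opening: 0.0654
grip_force: 0.0
```

```bash
cat >> h.py <<'E'
def look(f):
    d=shot('top',f);W=cloud(d)
    for n,b in(('pad',(280,400,140,265)),('tray',(150,262,150,240))):
        for p in pipes(d,W,b): print(n,p)
    return d,W
E
python3 - <<'E'
from h import *
look('t5.png');print(pose()[0],pose()[3]['time'])
E
```

```text
pad ((array([ 0.5408, -0.493 ]), array([0.0784, 0.0344]), 0.2), 0.0448, 187)
pad ((array([ 0.4867, -0.3354]), array([0.1111, 0.0448]), -80.3), 0.0521, 627)
pad ((array([ 0.3947, -0.3483]), array([0.1108, 0.0438]), -82.1), 0.0517, 652)
tray ((array([0.4868, 0.0538]), array([0.1985, 0.1293]), 87.6), 0.0645, 909)
[ 0.46300016 -0.16361925  0.13742157] 14.05
```

```bash
cat >> h.py <<'E'
def traypipes(d,W):
    z=W[...,2];m=(z>.036)&(z<.07);m[:,:150]=0;m[:,260:]=0;m[:165]=0;m[245:]=0
    for c in comps(m,150): print('TP',rect(W,c),np.nanpercentile(z[c],95).round(4),c.sum())
E
python3 - <<'E'
from h import *
d,W=look('t6.png');traypipes(d,W);z=W[...,2]
go((.4868,-.3355,.10),99.7)
x=cv2.imread('pics/t6.png')
cv2.imwrite('pics/t6c.png',cv2.resize(x[150:250,145:285],None,fx=5,fy=5,interpolation=2))
E
```

```text
pad ((array([ 0.539 , -0.4928]), array([0.0756, 0.0317]), 0.2), 0.0455, 186)
pad ((array([ 0.4874, -0.3396]), array([0.1044, 0.0442]), -79.9), 0.0518, 575)
pad ((array([ 0.3947, -0.3483]), array([0.1112, 0.0438]), -82.0), 0.0519, 662)
tray ((array([0.487 , 0.0536]), array([0.199 , 0.1285]), 88.2), 0.0642, 912)
TP (array([0.4806, 0.124 ]), array([0.1106, 0.0468]), -3.8) 0.0637 665
phi 176.9 rz 15.43 tx -4.42 ty -0.16 tz 0.93 tilt [ 0.02 -0.06] t 14.1
```

View pics/t6c.png

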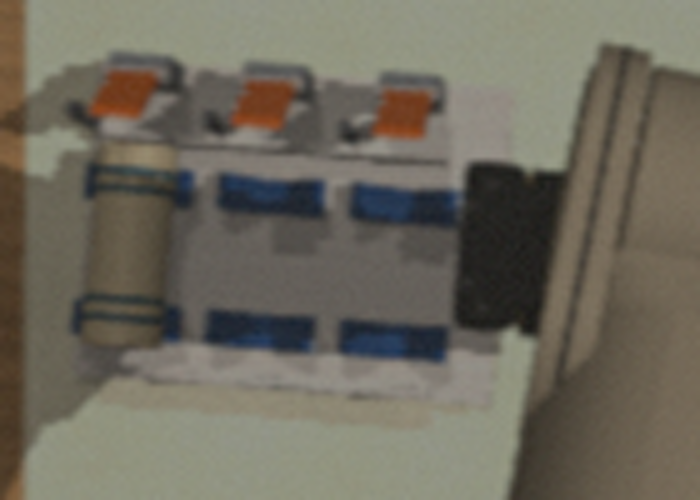

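The crop shows the pipe seated in the left block from (135,142) to (130,345), with both V's under it. I measure how well it is centred in the tray frame.

Run:
```python
from h import *
V=[]
for i in range(3): V.append(cloud(shot('top')))
W=np.nanmean(V,0);x=cv2.imread('pics/t6.png').astype(int)
a=np.radians(-2.7);X=np.array([np.cos(a),np.sin(a)]);Y=np.array([-X[1],X[0]]);O=np.array([.494,.0492])
L=np.stack([(W[...,:2]-O)@X,(W[...,:2]-O)@Y],-1)*1000;z=W[...,2]*1000
inn=(abs(L[...,0])<110)&(abs(L[...,1])<120)
P=inn&(L[...,1]>40)&(z>46)&(z<70)&(L[...,0]<45)
print('pipe x',np.percentile(L[P][:,0],[0,2,98,100]),'y',np.percentile(L[P][:,1],[2,98]))
lip=inn&(L[...,1]<30)&(z>27)&(z<35)&(x[...,0]<x[...,2]+25)
for lo,hi in((-110,-70),(35,60)):
    s=L[lip&(L[...,0]>lo)&(L[...,0]<hi)];print('lip',len(s),np.percentile(s[:,0],[2,50,98]) if len(s) else'')
pl=inn&(z>6)&(z<12);s=L[pl];print('plate x',np.percentile(s[:,0],[0,1,99,100]),'y',np.percentile(s[:,1],[0,1,99,100]))
b=inn&(x[...,0]>x[...,2]+30)&(z>20)&(z<40)
for c in comps(b,12): print('blue',L[c].mean(0).round(1),np.ptp(L[c],0).round(1),z[c].mean().round(1))
```

```text
pipe x [-72.37223476 -70.36389592  35.38384478  38.08375852] y [53.23559914 92.78430104]
lip 80 [-87.33882118 -84.96696452 -82.63518222]
lip 90 [43.29210302 45.71147588 48.48193712]
plate x [-89.63005995 -88.54392744  88.58052832  90.66759771] y [-119.86705412 -117.19374805  102.86022562  105.04805796]
blue [ 19.3 -55.4] [13.9 11.1] 26.5
blue [-60.8 -57.2] [ 9.1 12.6] 25.2
```

Run:
```python
from h import *
D=[shot('side') for i in range(3)];W=np.nanmean([cloud(d) for d in D],0);x=D[0]['pixels'].astype(int)
a=np.radians(-2.7);X=np.array([np.cos(a),np.sin(a)]);Y=np.array([-X[1],X[0]]);O=np.array([.494,.0492])
L=np.stack([(W[...,:2]-O)@X,(W[...,:2]-O)@Y],-1)*1000;z=W[...,2]*1000
P=(L[...,1]>45)&(L[...,1]<105)&(z>44)&(z<66)&(L[...,0]<45)&(L[...,0]>-90)
print('pipe x',P.sum(),np.percentile(L[P][:,0],[0,2,98,100]),'y',np.percentile(L[P][:,1],[2,98]))
lip=(abs(L[...,1])<90)&(z>27)&(z<35)&(x[...,0]<x[...,2]+25)
for lo,hi in((-110,-70),(35,60)):
    s=L[lip&(L[...,0]>lo)&(L[...,0]<hi)];print('lip',len(s),np.percentile(s[:,0],[2,50,98]) if len(s) else'')
print(np.percentile(z[P],99))
```

```text
pipe x 558 [-73.98296802 -73.10430776  34.76883764  37.1249364 ] y [59.92366076 93.74925973]
lip 157 [-88.77581733 -86.65171707 -72.20729349]
lip 94 [42.34686883 44.91434902 56.21316554]
62.29194611487827
```

Emit:
send_rows(rows=[{"tx": 0,"ty": 0,"tz": 0,"rx": 0,"ry": 0,"rz": 1,"grip": 0.75},{"tx": 0,"ty": 0,"tz": 0,"rx": 0,"ry": 0,"rz": 1,"grip": 0.75},{"tx": 0,"ty": 0,"tz": 0,"rx": 0,"ry": 0,"rz": 1,"grip": 0.75},{"tx": 0,"ty": 0,"tz": 0,"rx": 0,"ry": 0,"rz": 1,"grip": 0.75},{"tx": 0,"ty": 0,"tz": 0,"rx": 0,"ry": 0,"rz": 1,"grip": 0.75},{"tx": 0,"ty": 0,"tz": 0,"rx": 0,"ry": 0,"rz": 1,"grip": 0.75},{"tx": 0,"ty": 0,"tz": 0,"rx": 0,"ry": 0,"rz": 1,"grip": 0.75},{"tx": 0,"ty": 0,"tz": 0,"rx": 0,"ry": 0,"rz": 1,"grip": 0.75},{"tx": 0,"ty": 0,"tz": 0,"rx": 0,"ry": 0,"rz": 1,"grip": 0.75},{"tx": 0,"ty": 0,"tz": 0,"rx": 0,"ry": 0,"rz": 1,"grip": 0.75},{"tx": 0,"ty": 0,"tz": 0,"rx": 0,"ry": 0,"rz": 1,"grip": 0.75},{"tx": 0,"ty": 0,"tz": 0,"rx": 0,"ry": 0,"rz": 1,"grip": 0.75},{"tx": 0,"ty": 0,"tz": 0,"rx": 0,"ry": 0,"rz": 1,"grip": 0.75},{"tx": 0,"ty": 0,"tz": 0,"rx": 0,"ry": 0,"rz": 1,"grip": 0.75},{"tx": 0,"ty": 0,"tz": 0,"rx": 0,"ry": 0,"rz": 1,"grip": 0.75},{"tx": 0,"ty": 0,"tz": 0,"rx": 0,"ry": 0,"rz": 0.43,"grip": 0.75}], force=25)

```text
time: 16.0
position: [0.4644, -0.1537, 0.1367]
ee_rot: [0.642, 0.766, 0.0, 0.0]
contact_force: [-0.9, -0.7, 0.6]
opening: 0.0654
grip_force: 0.0
```

Emit:
send_rows(rows=[{"tx": -0.5,"ty": 0,"tz": 0,"rx": 0,"ry": 0,"rz": 0,"grip": 0.75},{"tx": -1,"ty": 0,"tz": 0,"rx": 0,"ry": 0,"rz": 0,"grip": 0.75},{"tx": -1,"ty": -0.1,"tz": 0,"rx": 0,"ry": 0,"rz": 0,"grip": 0.75},{"tx": -1,"ty": -0.06,"tz": 0.3,"rx": 0,"ry": 0,"rz": 0,"grip": 0.75},{"tx": -0.6,"ty": 0,"tz": 0.4,"rx": 0,"ry": 0,"rz": 0,"grip": 0.75},{"tx": -0.32,"ty": 0,"tz": 0.3,"rx": 0,"ry": 0,"rz": 0,"grip": 0.75},{"tx": 0,"ty": 0,"tz": 0,"rx": 0,"ry": 0,"rz": 0,"grip": 0.75},{"tx": 0,"ty": 0,"tz": 0,"rx": 0,"ry": 0,"rz": 0,"grip": 0.75}])

```text
time: 16.8
position: [0.4894, -0.3285, 0.0966]
ee_rot: [0.641, 0.767, 0.0, -0.0]
contact_force: [-0.1, 0.8, 0.2]
opening: 0.065
grip_force: 0.0
```

Run:
```python
from h import *
d=shot('side');print(pose()[0],pose()[3]['opening']);go((.4866,-.3355,-.019),99.8)
W=cloud(d);x=d['pixels'].astype(int);z=W[...,2]
m=(z>.030)&(z<.056)&(W[...,1]<-.25)&(W[...,1]>-.43)&(W[...,0]>.33)&(W[...,0]<.66)
for c in comps(m,60): print(rect(W,c),np.nanpercentile(z[c],98),c.sum())
```

```text
[ 0.48981485 -0.32831263  0.09722884] 0.06483033516200755
phi 100.3 rz 0.09 tx -0.16 ty -0.11 tz 2.91 tilt [0.05 0.01] t 16.85
(array([ 0.4839, -0.3354]), array([0.1183, 0.0411]), -81.4) 0.050789631653865026 242
(array([ 0.3921, -0.3505]), array([0.1216, 0.0425]), -83.2) 0.05083809599770628 256
```

Emit:
send_rows(rows=[{"tx": -0.16,"ty": -0.11,"tz": 0,"rx": 0,"ry": 0,"rz": 0.1,"grip": 0.75},{"tx": 0,"ty": 0,"tz": 0.7,"rx": 0,"ry": 0,"rz": 0,"grip": 0.75},{"tx": 0,"ty": 0,"tz": 0.8,"rx": 0,"ry": 0,"rz": 0,"grip": 0.75},{"tx": 0,"ty": 0,"tz": 0.7,"rx": 0,"ry": 0,"rz": 0,"grip": 0.75},{"tx": 0,"ty": 0,"tz": 0.4,"rx": 0,"ry": 0,"rz": 0,"grip": 0.75},{"tx": 0,"ty": 0,"tz": 0.3,"rx": 0,"ry": 0,"rz": 0,"grip": 0.75},{"tx": 0,"ty": 0,"tz": 0,"rx": 0,"ry": 0,"rz": 0,"grip": 0.75}])

```text
time: 17.55
position: [0.4854, -0.3368, -0.0202]
ee_rot: [0.645, 0.764, -0.0, -0.001]
contact_force: [-0.8, -0.1, 0.3]
opening: 0.0655
grip_force: 0.0
```

Emit:
send_rows(rows=[{"tx": 0,"ty": 0,"tz": 0,"rx": 0,"ry": 0,"rz": 0,"grip": 0.4},{"tx": 0,"ty": 0,"tz": 0,"rx": 0,"ry": 0,"rz": 0,"grip": 0.4},{"tx": 0,"ty": 0,"tz": 0,"rx": 0,"ry": 0,"rz": 0,"grip": 0.4},{"tx": 0,"ty": 0,"tz": 0,"rx": 0,"ry": 0,"rz": 0,"grip": 0.4},{"tx": 0,"ty": 0,"tz": 0,"rx": 0,"ry": 0,"rz": 0,"grip": 0.4},{"tx": 0,"ty": 0,"tz": 0,"rx": 0,"ry": 0,"rz": 0,"grip": 0.4}])

```text
time: 18.15
position: [0.4862, -0.3374, -0.0188]
ee_rot: [0.645, 0.764, -0.0, 0.001]
contact_force: [-0.6, -0.2, 6.3]
opening: 0.043
grip_force: 25.0
```

Emit:
send_rows(rows=[{"tx": 0,"ty": 0,"tz": -0.4,"rx": 0,"ry": 0,"rz": 0,"grip": 0.4},{"tx": 0,"ty": 0,"tz": -0.8,"rx": 0,"ry": 0,"rz": 0,"grip": 0.4},{"tx": 0,"ty": 0,"tz": -0.8,"rx": 0,"ry": 0,"rz": 0,"grip": 0.4},{"tx": 0,"ty": 0,"tz": -0.9,"rx": 0,"ry": 0,"rz": 0,"grip": 0.4},{"tx": 0,"ty": 0,"tz": -0.9,"rx": 0,"ry": 0,"rz": 0,"grip": 0.4},{"tx": 0,"ty": 0,"tz": -0.2,"rx": 0,"ry": 0,"rz": 0,"grip": 0.4}], force=40)

```text
time: 18.75
position: [0.4878, -0.3379, 0.1459]
ee_rot: [0.645, 0.764, 0.0, 0.003]
contact_force: [0.1, 0.9, -1.5]
opening: 0.0429
grip_force: 40.0
```

Emit:
send_rows(rows=[{"tx": 0,"ty": 0,"tz": 0,"rx": 0,"ry": 0,"rz": -1,"grip": 0.4},{"tx": 0,"ty": 0,"tz": 0,"rx": 0,"ry": 0,"rz": -1,"grip": 0.4},{"tx": 0,"ty": 0,"tz": 0,"rx": 0,"ry": 0,"rz": -1,"grip": 0.4},{"tx": 0,"ty": 0,"tz": 0,"rx": 0,"ry": 0,"rz": -1,"grip": 0.4},{"tx": 0,"ty": 0,"tz": 0,"rx": 0,"ry": 0,"rz": -1,"grip": 0.4},{"tx": 0,"ty": 0,"tz": 0,"rx": 0,"ry": 0,"rz": -1,"grip": 0.4},{"tx": 0,"ty": 0,"tz": 0,"rx": 0,"ry": 0,"rz": -1,"grip": 0.4},{"tx": 0,"ty": 0,"tz": 0,"rx": 0,"ry": 0,"rz": -1,"grip": 0.4},{"tx": 0,"ty": 0,"tz": 0,"rx": 0,"ry": 0,"rz": -1,"grip": 0.4},{"tx": 0,"ty": 0,"tz": 0,"rx": 0,"ry": 0,"rz": -1,"grip": 0.4},{"tx": 0,"ty": 0,"tz": 0,"rx": 0,"ry": 0,"rz": -1,"grip": 0.4},{"tx": 0,"ty": 0,"tz": 0,"rx": 0,"ry": 0,"rz": -1,"grip": 0.4},{"tx": 0,"ty": 0,"tz": 0,"rx": 0,"ry": 0,"rz": -1,"grip": 0.4},{"tx": 0,"ty": 0,"tz": 0,"rx": 0,"ry": 0,"rz": -1,"grip": 0.4},{"tx": 0,"ty": 0,"tz": 0,"rx": 0,"ry": 0,"rz": -1,"grip": 0.4},{"tx": 0,"ty": 0,"tz": 0,"rx": 0,"ry": 0,"rz": -0.4,"grip": 0.4},{"tx": 0,"ty": 0,"tz": 0,"rx": 0,"ry": 0,"rz": 0,"grip": 0.4}])

```text
time: 20.45
position: [0.4854, -0.3368, 0.1403]
ee_rot: [0.029, 1.0, 0.0, -0.0]
contact_force: [-0.7, 0.4, -1.3]
opening: 0.0429
grip_force: 40.0
```

Run:
```python
from h import *
print(get_obs()['opening'],pose()[0])
go((.472,.0495,.14),177.3)
```

```text
0.04294142214725533 [ 0.48539846 -0.33683678  0.14029706]
phi 176.7 rz -0.13 tx 0.79 ty 9.63 tz 0.01 tilt [-0.04  0.03] t 20.45
```

Emit:
send_rows(rows=[{"tx": 0.08,"ty": 0.5,"tz": 0,"rx": 0,"ry": 0,"rz": -0.13,"grip": 0.4},{"tx": 0.07,"ty": 0.9,"tz": 0,"rx": 0,"ry": 0,"rz": 0,"grip": 0.4},{"tx": 0.07,"ty": 0.9,"tz": 0,"rx": 0,"ry": 0,"rz": 0,"grip": 0.4},{"tx": 0.07,"ty": 0.9,"tz": 0,"rx": 0,"ry": 0,"rz": 0,"grip": 0.4},{"tx": 0.07,"ty": 0.9,"tz": 0,"rx": 0,"ry": 0,"rz": 0,"grip": 0.4},{"tx": 0.07,"ty": 0.9,"tz": 0,"rx": 0,"ry": 0,"rz": 0,"grip": 0.4},{"tx": 0.07,"ty": 0.9,"tz": 0,"rx": 0,"ry": 0,"rz": 0,"grip": 0.4},{"tx": 0.07,"ty": 0.9,"tz": 0,"rx": 0,"ry": 0,"rz": 0,"grip": 0.4},{"tx": 0.07,"ty": 0.9,"tz": 0,"rx": 0,"ry": 0,"rz": 0,"grip": 0.4},{"tx": 0.07,"ty": 0.9,"tz": 0,"rx": 0,"ry": 0,"rz": 0,"grip": 0.4},{"tx": 0.07,"ty": 0.7,"tz": 0,"rx": 0,"ry": 0,"rz": 0,"grip": 0.4},{"tx": 0,"ty": 0.33,"tz": 0,"rx": 0,"ry": 0,"rz": 0,"grip": 0.4},{"tx": 0,"ty": 0,"tz": 0,"rx": 0,"ry": 0,"rz": 0,"grip": 0.4},{"tx": 0,"ty": 0,"tz": 0,"rx": 0,"ry": 0,"rz": 0,"grip": 0.4}])

```text
time: 21.85
position: [0.473, 0.0485, 0.1404]
ee_rot: [0.024, 1.0, -0.0, -0.0]
contact_force: [0.4, 0.2, -1.1]
opening: 0.0435
grip_force: 40.0
```

Run:
```python
from h import *
o=get_obs();print(o['opening'],o['position'])
go((.4725,.0495,-.003),177.3)
D=shot('side');W=cloud(D);z=W[...,2];p=o['position'];x=D['pixels']
m=(np.linalg.norm(W[...,:2]-p[:2],axis=-1)<.09)&(z>.13)&(z<.225)&(x[...,2]>110)
P=W[m];print(len(P),P.min(0).round(3),P.max(0).round(3))
```

```text
0.04346069870987727 [0.473008   0.04850923 0.14037177]
phi 177.2 rz -0.01 tx 0.01 ty 0.02 tz 3.58 tilt [-0.02 -0.03] t 21.85
139 [0.419 0.036 0.17 ] [0.529 0.072 0.209]
```

Emit:
send_rows(rows=[{"tx": 0,"ty": 0.02,"tz": 0.6,"rx": 0,"ry": 0,"rz": 0,"grip": 0.4},{"tx": 0,"ty": 0,"tz": 0.7,"rx": 0,"ry": 0,"rz": 0,"grip": 0.4},{"tx": 0,"ty": 0,"tz": 0.7,"rx": 0,"ry": 0,"rz": 0,"grip": 0.4},{"tx": 0,"ty": 0,"tz": 0.7,"rx": 0,"ry": 0,"rz": 0,"grip": 0.4},{"tx": 0,"ty": 0,"tz": 0.3,"rx": 0,"ry": 0,"rz": 0,"grip": 0.4},{"tx": 0,"ty": 0,"tz": 0.2,"rx": 0,"ry": 0,"rz": 0,"grip": 0.4},{"tx": 0,"ty": 0,"tz": 0.2,"rx": 0,"ry": 0,"rz": 0,"grip": 0.4},{"tx": 0,"ty": 0,"tz": 0.18,"rx": 0,"ry": 0,"rz": 0,"grip": 0.4},{"tx": 0,"ty": 0,"tz": 0,"rx": 0,"ry": 0,"rz": 0,"grip": 0.4}])

```text
time: 22.8
position: [0.4731, 0.0498, -0.003]
ee_rot: [0.024, 1.0, -0.0, -0.0]
contact_force: [-0.1, 0.3, -2.6]
opening: 0.0431
grip_force: 40.0
```

Emit:
send_rows(rows=[{"tx": 0,"ty": 0,"tz": 0.04,"rx": 0,"ry": 0,"rz": 0,"grip": 0.4},{"tx": 0,"ty": 0,"tz": 0.04,"rx": 0,"ry": 0,"rz": 0,"grip": 0.4},{"tx": 0,"ty": 0,"tz": 0.02,"rx": 0,"ry": 0,"rz": 0,"grip": 0.4},{"tx": 0,"ty": 0,"tz": 0,"rx": 0,"ry": 0,"rz": 0,"grip": 0.4}], force=10)

```text
time: 23.2
position: [0.4738, 0.0494, -0.006]
ee_rot: [0.024, 1.0, -0.001, 0.001]
contact_force: [-2.4, -3.4, 4.8]
opening: 0.0434
grip_force: 10.0
```

Emit:
send_rows(rows=[{"tx": 0,"ty": 0,"tz": 0,"rx": 0,"ry": 0,"rz": 0,"grip": 0.55},{"tx": 0,"ty": 0,"tz": 0,"rx": 0,"ry": 0,"rz": 0,"grip": 0.6},{"tx": 0,"ty": 0,"tz": 0,"rx": 0,"ry": 0,"rz": 0,"grip": 0.65},{"tx": 0,"ty": 0,"tz": 0,"rx": 0,"ry": 0,"rz": 0,"grip": 0.65}])

```text
time: 23.6
position: [0.4732, 0.0501, -0.0067]
ee_rot: [0.024, 1.0, 0.0, 0.0]
contact_force: [0.2, -0.9, 0.1]
opening: 0.0553
grip_force: 0.0
```

Emit:
send_rows(rows=[{"tx": 0,"ty": 0,"tz": -0.4,"rx": 0,"ry": 0,"rz": 0,"grip": 0.65},{"tx": 0,"ty": 0,"tz": -0.8,"rx": 0,"ry": 0,"rz": 0,"grip": 0.65},{"tx": 0,"ty": 0,"tz": -0.9,"rx": 0,"ry": 0,"rz": 0,"grip": 0.65},{"tx": 0,"ty": 0,"tz": -0.9,"rx": 0,"ry": 0,"rz": 0,"grip": 0.65},{"tx": 0,"ty": -1,"tz": -0.6,"rx": 0,"ry": 0,"rz": 1,"grip": 0.75},{"tx": 0,"ty": -1,"tz": 0,"rx": 0,"ry": 0,"rz": 1,"grip": 0.75},{"tx": 0,"ty": -1,"tz": 0,"rx": 0,"ry": 0,"rz": 1,"grip": 0.75},{"tx": 0,"ty": -1,"tz": 0,"rx": 0,"ry": 0,"rz": 1,"grip": 0.75},{"tx": 0,"ty": -1,"tz": 0,"rx": 0,"ry": 0,"rz": 1,"grip": 0.75},{"tx": 0,"ty": -1,"tz": 0,"rx": 0,"ry": 0,"rz": 1,"grip": 0.75},{"tx": 0,"ty": 0,"tz": 0,"rx": 0,"ry": 0,"rz": 1,"grip": 0.75},{"tx": 0,"ty": 0,"tz": 0,"rx": 0,"ry": 0,"rz": 1,"grip": 0.75},{"tx": 0,"ty": 0,"tz": 0,"rx": 0,"ry": 0,"rz": 1,"grip": 0.75},{"tx": 0,"ty": 0,"tz": 0,"rx": 0,"ry": 0,"rz": 1,"grip": 0.75},{"tx": 0,"ty": 0,"tz": 0,"rx": 0,"ry": 0,"rz": 1,"grip": 0.75},{"tx": 0,"ty": 0,"tz": 0,"rx": 0,"ry": 0,"rz": 1,"grip": 0.75},{"tx": 0,"ty": 0,"tz": 0,"rx": 0,"ry": 0,"rz": 1,"grip": 0.75},{"tx": 0,"ty": 0,"tz": 0,"rx": 0,"ry": 0,"rz": 1,"grip": 0.75},{"tx": 0,"ty": 0,"tz": 0,"rx": 0,"ry": 0,"rz": 1,"grip": 0.75},{"tx": 0,"ty": 0,"tz": 0,"rx": 0,"ry": 0,"rz": 0.85,"grip": 0.75}], force=25)

```text
time: 25.6
position: [0.4112, -0.1786, 0.1384]
ee_rot: [0.657, 0.754, 0.0, 0.0]
contact_force: [0.1, 0.5, 0.7]
opening: 0.0654
grip_force: 0.0
```

```bash
cat >> h.py <<'E'
def tr(O=(.494,.0492),yaw=-2.7,n=2,cam='top'):
    W=np.nanmean([cloud(shot(cam)) for _ in range(n)],0)
    a=np.radians(yaw);X=np.array([np.cos(a),np.sin(a)]);Y=np.array([-X[1],X[0]])
    L=np.stack([(W[...,:2]-np.array(O))@X,(W[...,:2]-np.array(O))@Y],-1)*1000;z=W[...,2]*1000
    for k in(-74,0,74):
        P=(abs(L[...,1]-k)<30)&(z>46)&(z<68)&(L[...,0]<43)&(L[...,0]>-100)
        if P.sum()>50: print('vee',k,P.sum(),'x',np.percentile(L[P][:,0],[1,99]).round(1),'y',np.percentile(L[P][:,1],[2,98]).round(1),'top',np.percentile(z[P],90).round(1))
    pl=(z>6)&(z<12)&(abs(L[...,0])<100)&(abs(L[...,1])<125)
    print('plate x',np.percentile(L[pl][:,0],[1,99]),'y',np.percentile(L[pl][:,1],[.5,99.5]))
E
python3 - <<'E'
from h import *
tr();look('t7.png');go((.3947,-.3483,.1),98)
E
```

```text
vee 0 629 x [-73.7  35. ] y [-20.6  19.5] top 62.1
vee 74 624 x [-71.6  37.2] y [53.4 92.9] top 62.3
plate x [-88.61128071  88.51206685] y [-124.39652697  104.0574721 ]
pad ((array([ 0.541 , -0.4934]), array([0.0788, 0.033 ]), -0.7), 0.045, 189)
pad ((array([ 0.3948, -0.3488]), array([0.1099, 0.0438]), -82.1), 0.0514, 606)
tray ((array([0.4869, 0.0537]), array([0.1989, 0.1289]), 88.0), 0.0649, 915)
tray ((array([0.4746, 0.0498]), array([0.1102, 0.06  ]), -2.3), 0.0635, 739)
phi 98.2 rz 0.03 tx -4.14 ty -1.00 tz 0.95 tilt [ 0.05 -0.02] t 25.75h.py:42: RuntimeWarning: Mean of empty slice
  W=np.nanmean([cloud(shot(cam)) for _ in range(n)],0)
```

Emit:
send_rows(rows=[{"tx": -0.6,"ty": -0.2,"tz": 0,"rx": 0,"ry": 0,"rz": 0,"grip": 0.75},{"tx": -0.9,"ty": -0.2,"tz": 0,"rx": 0,"ry": 0,"rz": 0,"grip": 0.75},{"tx": -0.9,"ty": -0.2,"tz": 0,"rx": 0,"ry": 0,"rz": 0,"grip": 0.75},{"tx": -0.9,"ty": -0.2,"tz": 0.3,"rx": 0,"ry": 0,"rz": 0,"grip": 0.75},{"tx": -0.6,"ty": -0.2,"tz": 0.3,"rx": 0,"ry": 0,"rz": 0,"grip": 0.75},{"tx": -0.24,"ty": 0,"tz": 0.35,"rx": 0,"ry": 0,"rz": 0,"grip": 0.75},{"tx": 0,"ty": 0,"tz": 0,"rx": 0,"ry": 0,"rz": 0,"grip": 0.75},{"tx": 0,"ty": 0,"tz": 0,"rx": 0,"ry": 0,"rz": 0,"grip": 0.75},{"tx": 0,"ty": 0,"tz": 0,"rx": 0,"ry": 0,"rz": 0,"grip": 0.75}])

```text
time: 26.65
position: [0.3952, -0.3478, 0.1003]
ee_rot: [0.655, 0.756, 0.0, 0.001]
contact_force: [0.7, -0.0, 0.2]
opening: 0.0651
grip_force: 0.0
```

Run:
```python
from h import *
d=shot('side');go((.3947,-.3485,-.019),98)
W=cloud(d);z=W[...,2]
m=(z>.030)&(z<.056)&(W[...,1]<-.25)&(W[...,1]>-.43)&(W[...,0]>.33)&(W[...,0]<.66)
for c in comps(m,60): print(rect(W,c),np.nanpercentile(z[c],98),c.sum())
```

```text
phi 98.1 rz 0.03 tx -0.01 ty -0.01 tz 2.98 tilt [ 0.06 -0.06] t 26.7
(array([ 0.3941, -0.351 ]), array([0.1183, 0.0435]), -82.2) 0.05096849070583739 262
```

Emit:
send_rows(rows=[{"tx": 0,"ty": 0,"tz": 0.7,"rx": 0,"ry": 0,"rz": 0,"grip": 0.75},{"tx": 0,"ty": 0,"tz": 0.8,"rx": 0,"ry": 0,"rz": 0,"grip": 0.75},{"tx": 0,"ty": 0,"tz": 0.7,"rx": 0,"ry": 0,"rz": 0,"grip": 0.75},{"tx": 0,"ty": 0,"tz": 0.4,"rx": 0,"ry": 0,"rz": 0,"grip": 0.75},{"tx": 0,"ty": 0,"tz": 0.37,"rx": 0,"ry": 0,"rz": 0,"grip": 0.75},{"tx": 0,"ty": 0,"tz": 0,"rx": 0,"ry": 0,"rz": 0,"grip": 0.75},{"tx": 0,"ty": 0,"tz": 0,"rx": 0,"ry": 0,"rz": 0,"grip": 0.4},{"tx": 0,"ty": 0,"tz": 0,"rx": 0,"ry": 0,"rz": 0,"grip": 0.4},{"tx": 0,"ty": 0,"tz": 0,"rx": 0,"ry": 0,"rz": 0,"grip": 0.4},{"tx": 0,"ty": 0,"tz": 0,"rx": 0,"ry": 0,"rz": 0,"grip": 0.4},{"tx": 0,"ty": 0,"tz": 0,"rx": 0,"ry": 0,"rz": 0,"grip": 0.4},{"tx": 0,"ty": 0,"tz": 0,"rx": 0,"ry": 0,"rz": 0,"grip": 0.4}])

```text
time: 27.9
position: [0.3947, -0.3491, -0.0189]
ee_rot: [0.656, 0.755, -0.0, 0.001]
contact_force: [-1.0, -0.1, 6.0]
opening: 0.0435
grip_force: 25.0
```

Emit:
send_rows(rows=[{"tx": 0,"ty": 0,"tz": -0.4,"rx": 0,"ry": 0,"rz": 0,"grip": 0.4},{"tx": 0,"ty": 0,"tz": -0.8,"rx": 0,"ry": 0,"rz": 0,"grip": 0.4},{"tx": 0,"ty": 0,"tz": -0.8,"rx": 0,"ry": 0,"rz": 0,"grip": 0.4},{"tx": 0,"ty": 0,"tz": -0.9,"rx": 0,"ry": 0,"rz": 0,"grip": 0.4},{"tx": 0,"ty": 0,"tz": -0.9,"rx": 0,"ry": 0,"rz": 0,"grip": 0.4},{"tx": 0,"ty": 0,"tz": -0.2,"rx": 0,"ry": 0,"rz": 0,"grip": 0.4}], force=40)

```text
time: 28.5
position: [0.3962, -0.3495, 0.1454]
ee_rot: [0.656, 0.755, -0.0, 0.003]
contact_force: [-0.4, 0.3, -1.4]
opening: 0.0434
grip_force: 40.0
```

Emit:
send_rows(rows=[{"tx": 0,"ty": 0,"tz": 0,"rx": 0,"ry": 0,"rz": -1,"grip": 0.4},{"tx": 0,"ty": 0,"tz": 0,"rx": 0,"ry": 0,"rz": -1,"grip": 0.4},{"tx": 0,"ty": 0,"tz": 0,"rx": 0,"ry": 0,"rz": -1,"grip": 0.4},{"tx": 0,"ty": 0,"tz": 0,"rx": 0,"ry": 0,"rz": -1,"grip": 0.4},{"tx": 0,"ty": 0,"tz": 0,"rx": 0,"ry": 0,"rz": -1,"grip": 0.4},{"tx": 0,"ty": 0,"tz": 0,"rx": 0,"ry": 0,"rz": -1,"grip": 0.4},{"tx": 0,"ty": 0,"tz": 0,"rx": 0,"ry": 0,"rz": -1,"grip": 0.4},{"tx": 0,"ty": 0,"tz": 0,"rx": 0,"ry": 0,"rz": -1,"grip": 0.4},{"tx": 0,"ty": 0,"tz": 0,"rx": 0,"ry": 0,"rz": -1,"grip": 0.4},{"tx": 0,"ty": 0,"tz": 0,"rx": 0,"ry": 0,"rz": -1,"grip": 0.4},{"tx": 0,"ty": 0,"tz": 0,"rx": 0,"ry": 0,"rz": -1,"grip": 0.4},{"tx": 0,"ty": 0,"tz": 0,"rx": 0,"ry": 0,"rz": -1,"grip": 0.4},{"tx": 0,"ty": 0,"tz": 0,"rx": 0,"ry": 0,"rz": -1,"grip": 0.4},{"tx": 0,"ty": 0,"tz": 0,"rx": 0,"ry": 0,"rz": -1,"grip": 0.4},{"tx": 0,"ty": 0,"tz": 0,"rx": 0,"ry": 0,"rz": -1,"grip": 0.4},{"tx": 0,"ty": 0,"tz": 0,"rx": 0,"ry": 0,"rz": -0.84,"grip": 0.4},{"tx": 0,"ty": 0,"tz": 0,"rx": 0,"ry": 0,"rz": 0,"grip": 0.4}])

```text
time: 30.2
position: [0.3941, -0.3482, 0.1404]
ee_rot: [0.023, 1.0, 0.0, -0.0]
contact_force: [-0.2, -0.1, -0.8]
opening: 0.0429
grip_force: 40.0
```

Run:
```python
from h import *
print(get_obs()['opening'],pose()[0])
go((.469,-.0245,.14),177.3)
```

```text
0.042930097610320676 [ 0.39410445 -0.34823334  0.14038631]
phi 177.3 rz 0.00 tx -1.49 ty 8.17 tz 0.01 tilt [-0.02  0.03] t 30.2
```

Emit:
send_rows(rows=[{"tx": -0.15,"ty": 0.5,"tz": 0,"rx": 0,"ry": 0,"rz": 0,"grip": 0.4},{"tx": -0.2,"ty": 0.9,"tz": 0,"rx": 0,"ry": 0,"rz": 0,"grip": 0.4},{"tx": -0.2,"ty": 0.9,"tz": 0,"rx": 0,"ry": 0,"rz": 0,"grip": 0.4},{"tx": -0.2,"ty": 0.9,"tz": 0,"rx": 0,"ry": 0,"rz": 0,"grip": 0.4},{"tx": -0.2,"ty": 0.9,"tz": 0,"rx": 0,"ry": 0,"rz": 0,"grip": 0.4},{"tx": -0.2,"ty": 0.9,"tz": 0,"rx": 0,"ry": 0,"rz": 0,"grip": 0.4},{"tx": -0.2,"ty": 0.9,"tz": 0,"rx": 0,"ry": 0,"rz": 0,"grip": 0.4},{"tx": -0.14,"ty": 0.9,"tz": 0,"rx": 0,"ry": 0,"rz": 0,"grip": 0.4},{"tx": 0,"ty": 0.9,"tz": 0,"rx": 0,"ry": 0,"rz": 0,"grip": 0.4},{"tx": 0,"ty": 0.47,"tz": 0,"rx": 0,"ry": 0,"rz": 0,"grip": 0.4},{"tx": 0,"ty": 0,"tz": 0,"rx": 0,"ry": 0,"rz": 0,"grip": 0.4},{"tx": 0,"ty": 0,"tz": 0,"rx": 0,"ry": 0,"rz": 0,"grip": 0.4}])

```text
time: 31.4
position: [0.4695, -0.0253, 0.1404]
ee_rot: [0.025, 1.0, -0.0, -0.0]
contact_force: [-1.4, -1.2, -0.5]
opening: 0.043
grip_force: 40.0
```

Run:
```python
from h import *
o=get_obs();print(o['opening'],o['position'])
go((.469,-.0243,-.003),177.3)
D=shot('side');W=cloud(D);z=W[...,2];p=o['position'];x=D['pixels']
m=(np.linalg.norm(W[...,:2]-p[:2],axis=-1)<.09)&(z>.13)&(z<.225)&(x[...,2]>110)
P=W[m];print(len(P),P.min(0).round(3),P.max(0).round(3))
```

```text
0.042993977312571305 [ 0.46949227 -0.02533502  0.14041116]
phi 177.2 rz -0.02 tx 0.01 ty 0.03 tz 3.59 tilt [-0.02 -0.03] t 31.4
113 [ 0.416 -0.048  0.183] [ 0.528 -0.001  0.209]
```

Emit:
send_rows(rows=[{"tx": 0.03,"ty": 0.03,"tz": 0.6,"rx": 0,"ry": 0,"rz": 0,"grip": 0.4},{"tx": 0,"ty": 0,"tz": 0.7,"rx": 0,"ry": 0,"rz": 0,"grip": 0.4},{"tx": 0,"ty": 0,"tz": 0.7,"rx": 0,"ry": 0,"rz": 0,"grip": 0.4},{"tx": 0,"ty": 0,"tz": 0.7,"rx": 0,"ry": 0,"rz": 0,"grip": 0.4},{"tx": 0,"ty": 0,"tz": 0.3,"rx": 0,"ry": 0,"rz": 0,"grip": 0.4},{"tx": 0,"ty": 0,"tz": 0.2,"rx": 0,"ry": 0,"rz": 0,"grip": 0.4},{"tx": 0,"ty": 0,"tz": 0.2,"rx": 0,"ry": 0,"rz": 0,"grip": 0.4},{"tx": 0,"ty": 0,"tz": 0.18,"rx": 0,"ry": 0,"rz": 0,"grip": 0.4},{"tx": 0,"ty": 0,"tz": 0,"rx": 0,"ry": 0,"rz": 0,"grip": 0.4}])

```text
time: 32.35
position: [0.4685, -0.024, -0.003]
ee_rot: [0.024, 1.0, -0.0, -0.0]
contact_force: [-0.3, -0.4, -0.6]
opening: 0.043
grip_force: 40.0
```

Emit:
send_rows(rows=[{"tx": 0,"ty": 0,"tz": 0.04,"rx": 0,"ry": 0,"rz": 0,"grip": 0.4},{"tx": 0,"ty": 0,"tz": 0.04,"rx": 0,"ry": 0,"rz": 0,"grip": 0.4},{"tx": 0,"ty": 0,"tz": 0.02,"rx": 0,"ry": 0,"rz": 0,"grip": 0.4},{"tx": 0,"ty": 0,"tz": 0,"rx": 0,"ry": 0,"rz": 0,"grip": 0.4}], force=10)

```text
time: 32.75
position: [0.4693, -0.0246, -0.006]
ee_rot: [0.024, 1.0, -0.001, 0.001]
contact_force: [-1.3, -2.4, 5.8]
opening: 0.0436
grip_force: 10.0
```

Emit:
send_rows(rows=[{"tx": 0,"ty": 0,"tz": 0,"rx": 0,"ry": 0,"rz": 0,"grip": 0.55},{"tx": 0,"ty": 0,"tz": 0,"rx": 0,"ry": 0,"rz": 0,"grip": 0.6},{"tx": 0,"ty": 0,"tz": 0,"rx": 0,"ry": 0,"rz": 0,"grip": 0.65},{"tx": 0,"ty": 0,"tz": 0,"rx": 0,"ry": 0,"rz": 0,"grip": 0.65}])

```text
time: 33.15
position: [0.4686, -0.0237, -0.0067]
ee_rot: [0.024, 1.0, 0.0, 0.0]
contact_force: [0.9, 1.3, 0.2]
opening: 0.0554
grip_force: 0.0
```

Emit:
send_rows(rows=[{"tx": 0,"ty": 0,"tz": -0.4,"rx": 0,"ry": 0,"rz": 0,"grip": 0.65},{"tx": 0,"ty": 0,"tz": -0.8,"rx": 0,"ry": 0,"rz": 0,"grip": 0.65},{"tx": 0,"ty": 0,"tz": -0.9,"rx": 0,"ry": 0,"rz": 0,"grip": 0.65},{"tx": 0,"ty": 0,"tz": -0.9,"rx": 0,"ry": 0,"rz": 0,"grip": 0.65},{"tx": 0,"ty": -1,"tz": -0.6,"rx": 0,"ry": 0,"rz": 0,"grip": 0.5},{"tx": 0,"ty": -1,"tz": 0,"rx": 0,"ry": 0,"rz": 0,"grip": 0.25},{"tx": 0,"ty": -1,"tz": 0,"rx": 0,"ry": 0,"rz": 0,"grip": 0},{"tx": 0,"ty": -1,"tz": 0,"rx": 0,"ry": 0,"rz": 0,"grip": 0},{"tx": 0,"ty": 0,"tz": 0,"rx": 0,"ry": 0,"rz": 0,"grip": 0},{"tx": 0,"ty": 0,"tz": 0,"rx": 0,"ry": 0,"rz": 0,"grip": 0},{"tx": 0,"ty": 0,"tz": 0,"rx": 0,"ry": 0,"rz": 0,"grip": 0},{"tx": 0,"ty": 0,"tz": 0,"rx": 0,"ry": 0,"rz": 0,"grip": 0}])

```text
time: 34.35
position: [0.4611, -0.1823, 0.1373]
ee_rot: [0.023, 1.0, -0.0, 0.0]
contact_force: [0.0, 0.3, -0.3]
opening: 0.0034
grip_force: 0.0
```

```bash
python3 - <<'E' 2>/dev/null
from h import *
tr();tr(cam='side')
x=cv2.imread('pics/t7.png');o=get_obs();print(o['position'],o['opening'])
shot('side','s8.png');x=cv2.imread('pics/s8.png')
cv2.imwrite('pics/s8c.png',cv2.resize(x[150:300,120:340],None,fx=3,fy=3,interpolation=2))
a=np.radians(-2.7);X=np.array([np.cos(a),np.sin(a)]);Y=np.array([-X[1],X[0]]);O=np.array([.494,.0492])
for k in(-.074,0,.074): print('tab shut',(O+.030*X+k*Y).round(4),'tab open',(O+(.075-.0251)*X+k*Y).round(4))
E
```

```text
vee -74 626 x [-73.2  35. ] y [-94.2 -54.2] top 62.0
vee 0 622 x [-73.7  34.9] y [-20.1  19.4] top 62.1
vee 74 621 x [-71.4  37. ] y [53.7 93. ] top 62.1
plate x [-88.83949941  89.10229205] y [-124.37116054  104.2189785 ]
vee -74 408 x [-74.7  35.2] y [-86.9 -54.2] top 61.3
vee 0 465 x [-75.1  34.6] y [-13.4  20.1] top 61.2
vee 74 527 x [-73.1  36.4] y [60.  93.5] top 61.4
plate x [-90.43722461  88.95923994] y [-124.08129257  104.52675492]
[ 0.46097863 -0.18309648  0.13731192] 0.00016849031601460395
tab shut [ 0.5205 -0.0261] tab open [ 0.5404 -0.0271]
tab shut [0.524  0.0478] tab open [0.5438 0.0468]
tab shut [0.5275 0.1217] tab open [0.5473 0.1208]
```

View pics/s8c.png

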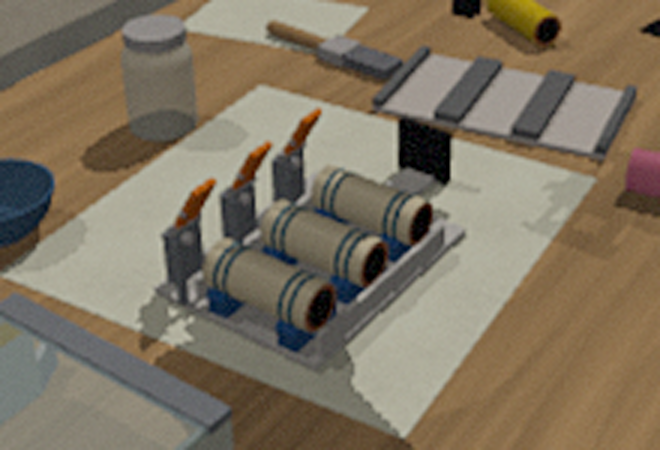

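The crop shows all three pipes seated in the V's at (270,290), (325,245) and (375,205), with the straps open and the pad empty. Strap pressing is next.

```bash
python3 - <<'E' 2>/dev/null
from h import *
a=np.radians(-2.7);X=np.array([np.cos(a),np.sin(a)]);Y=np.array([-X[1],X[0]]);O=np.array([.494,.0492])
go((*(O+.052*X-.074*Y),.092),177.3)
# orange strap positions in tray frame
d=shot('top');W=cloud(d);x=d['pixels'].astype(int);L=np.stack([(W[...,:2]-O)@X,(W[...,:2]-O)@Y,W[...,2]],-1)*1000
m=(x[...,2]>x[...,0]+70)&(x[...,2]>x[...,1]+50)&(abs(L[...,0])<100)&(abs(L[...,1])<110)
for c in comps(m,8): print('strap',np.percentile(L[c],[5,50,95],axis=0).round(0).tolist())
E
```

```text
phi 177.3 rz -0.00 tx -1.85 ty 3.99 tz 1.13 tilt [ 0.01 -0.02] t 34.6
strap [[48.0, 62.0, 80.0], [57.0, 72.0, 104.0], [71.0, 82.0, 117.0]]
strap [[48.0, -11.0, 81.0], [57.0, -2.0, 103.0], [71.0, 7.0, 117.0]]
strap [[48.0, -85.0, 81.0], [58.0, -75.0, 104.0], [71.0, -66.0, 117.0]]
```

Emit:
send_rows(rows=[{"tx": -0.4,"ty": 0.8,"tz": 0,"rx": 0,"ry": 0,"rz": 0,"grip": 0},{"tx": -0.5,"ty": 0.9,"tz": 0,"rx": 0,"ry": 0,"rz": 0,"grip": 0},{"tx": -0.5,"ty": 0.9,"tz": 0,"rx": 0,"ry": 0,"rz": 0,"grip": 0},{"tx": -0.45,"ty": 0.9,"tz": 0,"rx": 0,"ry": 0,"rz": 0,"grip": 0},{"tx": 0,"ty": 0.49,"tz": 0.3,"rx": 0,"ry": 0,"rz": 0,"grip": 0},{"tx": 0,"ty": 0,"tz": 0.5,"rx": 0,"ry": 0,"rz": 0,"grip": 0},{"tx": 0,"ty": 0,"tz": 0.33,"rx": 0,"ry": 0,"rz": 0,"grip": 0},{"tx": 0,"ty": 0,"tz": 0,"rx": 0,"ry": 0,"rz": 0,"grip": 0},{"tx": 0,"ty": 0,"tz": 0,"rx": 0,"ry": 0,"rz": 0,"grip": 0}])

```text
time: 35.55
position: [0.5425, -0.0285, 0.0923]
ee_rot: [0.025, 1.0, -0.0, -0.0]
contact_force: [-0.3, -1.5, 0.8]
opening: 0.0004
grip_force: 0.0
```

Emit:
send_rows(rows=[{"tx": 0,"ty": 0,"tz": 0.2,"rx": 0,"ry": 0,"rz": 0,"grip": 0},{"tx": 0,"ty": 0,"tz": 0.2,"rx": 0,"ry": 0,"rz": 0,"grip": 0},{"tx": 0.05,"ty": 0,"tz": 0.2,"rx": 0,"ry": 0,"rz": 0,"grip": 0},{"tx": 0.1,"ty": 0,"tz": 0.2,"rx": 0,"ry": 0,"rz": 0,"grip": 0},{"tx": 0.1,"ty": 0,"tz": 0.15,"rx": 0,"ry": 0,"rz": 0,"grip": 0},{"tx": 0.1,"ty": 0,"tz": 0.15,"rx": 0,"ry": 0,"rz": 0,"grip": 0},{"tx": 0.1,"ty": 0,"tz": 0.15,"rx": 0,"ry": 0,"rz": 0,"grip": 0}])

```text
time: 36.25
position: [0.5252, -0.0271, 0.0421]
ee_rot: [0.024, 1.0, -0.0, 0.001]
contact_force: [2.1, -0.7, 4.0]
opening: 0.0006
grip_force: 1.5
```

Emit:
send_rows(rows=[{"tx": 0.05,"ty": 0,"tz": 0.1,"rx": 0,"ry": 0,"rz": 0,"grip": 0},{"tx": 0.05,"ty": 0,"tz": 0.1,"rx": 0,"ry": 0,"rz": 0,"grip": 0},{"tx": 0,"ty": 0,"tz": 0.1,"rx": 0,"ry": 0,"rz": 0,"grip": 0},{"tx": 0,"ty": 0,"tz": 0,"rx": 0,"ry": 0,"rz": 0,"grip": 0}])

```text
time: 36.65
position: [0.5198, -0.0266, 0.0298]
ee_rot: [0.024, 1.0, -0.0, -0.001]
contact_force: [-4.7, -1.1, 7.9]
opening: 0.0007
grip_force: 3.9
```

```bash
cat >> h.py <<'E'
def straps(cam='top',O=(.494,.0492),yaw=-2.7):
    a=np.radians(yaw);X=np.array([np.cos(a),np.sin(a)]);Y=np.array([-X[1],X[0]])
    d=shot(cam);W=cloud(d);x=d['pixels'].astype(int);L=np.stack([(W[...,:2]-np.array(O))@X,(W[...,:2]-np.array(O))@Y,W[...,2]],-1)*1000
    m=(x[...,2]>x[...,0]+60)&(x[...,2]>x[...,1]+40)&(abs(L[...,0])<100)&(abs(L[...,1])<110)&(L[...,2]>60)
    for c in comps(m,8): print('strap',cam,np.percentile(L[c],[5,50,95],axis=0).round(0).tolist())
E
python3 - <<'E'
from h import *
straps('side');o=get_obs();print(o['position'],o['contact_force'])
E
```

```text
strap side [[53.0, -12.0, 76.0], [60.0, -1.0, 101.0], [73.0, 12.0, 113.0]]
strap side [[31.0, -81.0, 65.0], [58.0, -66.0, 69.0], [78.0, -59.0, 73.0]]
strap side [[49.0, 61.0, 76.0], [57.0, 74.0, 100.0], [71.0, 87.0, 114.0]]
[ 0.51979151 -0.02663659  0.0299276 ] [-4.58241448  0.0821858   6.91255011]
```

Emit:
send_rows(rows=[{"tx": 0,"ty": 0,"tz": 0.03,"rx": 0,"ry": 0,"rz": 0,"grip": 0},{"tx": 0,"ty": 0,"tz": 0.03,"rx": 0,"ry": 0,"rz": 0,"grip": 0},{"tx": 0,"ty": 0,"tz": 0,"rx": 0,"ry": 0,"rz": 0,"grip": 0}])

```text
time: 37.0
position: [0.5198, -0.0266, 0.0286]
ee_rot: [0.024, 1.0, -0.001, -0.001]
contact_force: [-10.6, -0.4, 22.1]
opening: 0.0003
grip_force: 10.7
```

Emit:
send_rows(rows=[{"tx": 0,"ty": 0,"tz": -0.5,"rx": 0,"ry": 0,"rz": 0,"grip": 0},{"tx": 0,"ty": 0,"tz": -0.9,"rx": 0,"ry": 0,"rz": 0,"grip": 0},{"tx": 0,"ty": 0,"tz": -0.9,"rx": 0,"ry": 0,"rz": 0,"grip": 0},{"tx": 0,"ty": 0,"tz": 0,"rx": 0,"ry": 0,"rz": 0,"grip": 0}])

```text
time: 37.4
position: [0.523, -0.0263, 0.1237]
ee_rot: [0.024, 1.0, -0.0, 0.003]
contact_force: [-0.1, -0.6, -0.5]
opening: 0.0006
grip_force: 0.0
```

```bash
python3 - <<'E' 2>/dev/null
from h import *
straps('side');tr(cam='side')
a=np.radians(-2.7);X=np.array([np.cos(a),np.sin(a)]);Y=np.array([-X[1],X[0]]);O=np.array([.494,.0492])
go((*(O+.052*X),.092),177.3)
E
```

```text
strap side [[52.0, -11.0, 71.0], [61.0, 0.0, 98.0], [76.0, 14.0, 114.0]]
strap side [[29.0, -84.0, 66.0], [49.0, -72.0, 69.0], [76.0, -62.0, 72.0]]
strap side [[51.0, 63.0, 72.0], [60.0, 76.0, 96.0], [73.0, 86.0, 114.0]]
vee -74 400 x [-65.7  41.4] y [-89.5 -55.5] top 61.7
vee 0 459 x [-68.3  41.3] y [-16.6  18.3] top 61.4
vee 74 524 x [-68.8  40.1] y [57.  91.9] top 61.4
plate x [-85.93801015  97.17213783] y [-122.95188868  105.83643891]
phi 177.2 rz -0.02 tx -0.56 ty 1.87 tz 0.67 tilt [-0.04 -0.02] t 37.55
```

```bash
cat >> h.py <<'E'
def fit(O=(.494,.0492),yaw=-2.7,cam='top',n=2):
    D=[shot(cam) for _ in range(n)];W=np.nanmean([cloud(d) for d in D],0);x=D[0]['pixels'].astype(int);z=W[...,2]*1000
    O=np.array(O,float)
    for it in range(6):
        a=np.radians(yaw);X=np.array([np.cos(a),np.sin(a)]);Y=np.array([-X[1],X[0]])
        L=np.stack([(W[...,:2]-O)@X,(W[...,:2]-O)@Y],-1)*1000
        w=14 if it<2 else 7; pts=[]
        for c in(-85,45):
            m=(abs(L[...,0]-c)<w)&(abs(L[...,1])<100)&(z>26)&(z<36)&(x[...,0]<x[...,2]+25)
            q=L[m]; pts.append(np.c_[q[:,0]-c,q[:,1],np.full(len(q),c)])
        P=np.concatenate(pts); g=np.polyfit(P[:,1],P[:,0],1)
        e=(abs(L[...,0])<80)&(L[...,1]>80)&(L[...,1]<125)&(z>5)&(z<13)
        h=(abs(L[...,0])<25)&(abs(L[...,1]+195)<20)&(z>54)&(z<66)
        dy=[np.percentile(L[e][:,1],99)-104.3] if e.sum()>30 else []
        if h.sum()>20: dy.append(np.median(L[h][:,1])+195)
        yaw-=np.degrees(g[0]); O=O+(X*g[1]+Y*np.mean(dy))/1000
    print('tray',cam,O.round(4),round(yaw,2),'dy',np.round(dy,1),[len(p) for p in pts]);return O,yaw
E
python3 - <<'E' 2>/dev/null
from h import *
import h
for c in('side','top'):
    try:
        O,y=fit(cam=c);tr(O,y,cam=c)
    except Exception as e: print(c,e)
E
```

```text
tray side [0.4999 0.0496] -0.47 dy [-0.8  0.8] [152, 44]
vee -74 400 x [-74.   35.2] y [-89.1 -56. ] top 61.4
vee 0 459 x [-74.2  35.5] y [-15.2  17.9] top 61.5
vee 74 521 x [-71.9  38.1] y [57.9 91.3] top 61.4
plate x [-89.40022493  90.01348725] y [-122.49319071  103.73396255]
tray top [0.5006 0.0561] -1.5 dy [ 8.4 -8.4] [53, 24]
vee 74 585 x [-72.4  36. ] y [45.  84.6] top 62.1
plate x [-89.13097621  89.07098943] y [-121.05934449   97.89894791]
```

```bash
cat >> h.py <<'E'
def T(O,yaw,x,y):
    a=np.radians(yaw);X=np.array([np.cos(a),np.sin(a)]);Y=np.array([-X[1],X[0]]);return np.array(O)+(x*X+y*Y)/1000
E
python3 - <<'E'
from h import *
O=(.4999,.0496);y=-.47
go((*T(O,y,65,0),.08),y+180);go((*T(O,y,65,74),.08),y+180)
E
```

```text
phi 177.2 rz -0.46 tx -1.10 ty 1.90 tz 0.98 tilt [-0.03  0.01] t 37.95
phi 177.2 rz -0.46 tx -1.10 ty 3.75 tz 0.98 tilt [-0.03  0.01] t 37.95
```

Emit:
send_rows(rows=[{"tx": 0,"ty": 0,"tz": 0,"rx": 0,"ry": 0,"rz": -0.46,"grip": 0},{"tx": -0.5,"ty": 0.6,"tz": 0,"rx": 0,"ry": 0,"rz": 0,"grip": 0},{"tx": -0.6,"ty": 0.8,"tz": 0,"rx": 0,"ry": 0,"rz": 0,"grip": 0},{"tx": 0,"ty": 0.5,"tz": 0,"rx": 0,"ry": 0,"rz": 0,"grip": 0},{"tx": 0,"ty": 0,"tz": 0.5,"rx": 0,"ry": 0,"rz": 0,"grip": 0},{"tx": 0,"ty": 0,"tz": 0.48,"rx": 0,"ry": 0,"rz": 0,"grip": 0},{"tx": 0,"ty": 0,"tz": 0.15,"rx": 0,"ry": 0,"rz": 0,"grip": 0},{"tx": 0,"ty": 0,"tz": 0.15,"rx": 0,"ry": 0,"rz": 0,"grip": 0},{"tx": 0,"ty": 0,"tz": 0,"rx": 0,"ry": 0,"rz": 0,"grip": 0}])

```text
time: 38.85
position: [0.5651, 0.0488, 0.0684]
ee_rot: [0.004, 1.0, 0.0, -0.0]
contact_force: [0.6, -0.4, -0.0]
opening: 0.0003
grip_force: 0.1
```

Emit:
send_rows(rows=[{"tx": 0.12,"ty": 0,"tz": 0.08,"rx": 0,"ry": 0,"rz": 0,"grip": 0},{"tx": 0.12,"ty": 0,"tz": 0.08,"rx": 0,"ry": 0,"rz": 0,"grip": 0},{"tx": 0.08,"ty": 0,"tz": 0.08,"rx": 0,"ry": 0,"rz": 0,"grip": 0},{"tx": 0.08,"ty": 0,"tz": 0.08,"rx": 0,"ry": 0,"rz": 0,"grip": 0},{"tx": 0.06,"ty": 0,"tz": 0.1,"rx": 0,"ry": 0,"rz": 0,"grip": 0},{"tx": 0.06,"ty": 0,"tz": 0.1,"rx": 0,"ry": 0,"rz": 0,"grip": 0},{"tx": 0.04,"ty": 0,"tz": 0.1,"rx": 0,"ry": 0,"rz": 0,"grip": 0},{"tx": 0.04,"ty": 0,"tz": 0.1,"rx": 0,"ry": 0,"rz": 0,"grip": 0}])

```text
time: 39.65
position: [0.5412, 0.0488, 0.0396]
ee_rot: [0.004, 1.0, -0.0, 0.0]
contact_force: [0.4, -1.0, 3.7]
opening: 0.0006
grip_force: 1.5
```

Emit:
send_rows(rows=[{"tx": 0.02,"ty": 0,"tz": 0.1,"rx": 0,"ry": 0,"rz": 0,"grip": 0},{"tx": 0.02,"ty": 0,"tz": 0.1,"rx": 0,"ry": 0,"rz": 0,"grip": 0},{"tx": 0,"ty": 0,"tz": 0,"rx": 0,"ry": 0,"rz": 0,"grip": 0}])

```text
time: 39.95
position: [0.539, 0.0491, 0.031]
ee_rot: [0.004, 1.0, 0.0, -0.0]
contact_force: [0.4, -0.8, -0.2]
opening: 0.0002
grip_force: 0.0
```

```bash
python3 - <<'E' 2>/dev/null
from h import *
O=(.4999,.0496);y=-.47
straps('side',O,y);tr(O,y,cam='side');print(get_obs()['contact_force'],get_obs()['position'])
E
```

```text
strap side [[22.0, -88.0, 66.0], [41.0, -74.0, 70.0], [66.0, -64.0, 72.0]]
strap side [[47.0, 59.0, 74.0], [55.0, 71.0, 99.0], [68.0, 83.0, 114.0]]
strap side [[51.0, -3.0, 68.0], [63.0, 4.0, 71.0], [68.0, 18.0, 84.0]]
strap side [[20.0, -13.0, 63.0], [25.0, 3.0, 68.0], [43.0, 11.0, 70.0]]
vee -74 401 x [-74.1  36.1] y [-88.6 -56.5] top 61.6
vee 0 456 x [-74.3  35.4] y [-15.7  17.7] top 61.5
vee 74 523 x [-71.9  37.6] y [58.1 91.3] top 61.4
plate x [-89.34943013  89.6792502 ] y [-123.65354958  103.68039975]
[-0.85709099  0.05404759  0.59184867] [0.53927603 0.04925957 0.03149321]
```

Strap 1 snapped shut and the tray did not move. Strap 2 gets the same stroke.

Emit:
send_rows(rows=[{"tx": 0,"ty": 0,"tz": -0.7,"rx": 0,"ry": 0,"rz": 0,"grip": 0},{"tx": 0,"ty": 0,"tz": -0.9,"rx": 0,"ry": 0,"rz": 0,"grip": 0},{"tx": 0,"ty": 0,"tz": -0.7,"rx": 0,"ry": 0,"rz": 0,"grip": 0},{"tx": -0.32,"ty": 0.6,"tz": 0,"rx": 0,"ry": 0,"rz": 0,"grip": 0},{"tx": -0.32,"ty": 0.8,"tz": 0,"rx": 0,"ry": 0,"rz": 0,"grip": 0},{"tx": 0,"ty": 0.45,"tz": 0,"rx": 0,"ry": 0,"rz": 0,"grip": 0},{"tx": 0,"ty": 0,"tz": 0,"rx": 0,"ry": 0,"rz": 0,"grip": 0}])

```text
time: 40.8
position: [0.5651, 0.1267, 0.1238]
ee_rot: [0.002, 1.0, 0.001, -0.0]
contact_force: [-0.6, 0.3, 0.4]
opening: 0.0006
grip_force: 0.0
```

```bash
python3 - <<'E' 2>/dev/null
from h import *
O=(.4999,.0496);y=-.47
go((*T(O,y,65,74),.068),y+180);straps('side',O,y)
E
```

```text
phi 179.8 rz 0.05 tx -0.01 ty -0.09 tz 1.40 tilt [-0.01  0.11] t 40.8
strap side [[20.0, -86.0, 67.0], [40.0, -75.0, 70.0], [67.0, -64.0, 72.0]]
strap side [[47.0, 58.0, 76.0], [54.0, 71.0, 100.0], [67.0, 83.0, 114.0]]
strap side [[22.0, -16.0, 65.0], [41.0, -1.0, 69.0], [67.0, 10.0, 71.0]]
```

Emit:
send_rows(rows=[{"tx": 0,"ty": 0,"tz": 0.5,"rx": 0,"ry": 0,"rz": 0,"grip": 0},{"tx": 0,"ty": 0,"tz": 0.5,"rx": 0,"ry": 0,"rz": 0,"grip": 0},{"tx": 0,"ty": 0,"tz": 0.25,"rx": 0,"ry": 0,"rz": 0,"grip": 0},{"tx": 0,"ty": 0,"tz": 0.15,"rx": 0,"ry": 0,"rz": 0,"grip": 0},{"tx": 0,"ty": 0,"tz": 0,"rx": 0,"ry": 0,"rz": 0,"grip": 0}])

```text
time: 41.35
position: [0.5657, 0.1223, 0.0674]
ee_rot: [0.004, 1.0, -0.0, -0.0]
contact_force: [-0.7, -0.5, -0.3]
opening: 0.0005
grip_force: 0.1
```

Emit:
send_rows(rows=[{"tx": 0.12,"ty": 0,"tz": 0.08,"rx": 0,"ry": 0,"rz": 0,"grip": 0},{"tx": 0.12,"ty": 0,"tz": 0.08,"rx": 0,"ry": 0,"rz": 0,"grip": 0},{"tx": 0.08,"ty": 0,"tz": 0.08,"rx": 0,"ry": 0,"rz": 0,"grip": 0},{"tx": 0.08,"ty": 0,"tz": 0.08,"rx": 0,"ry": 0,"rz": 0,"grip": 0},{"tx": 0.06,"ty": 0,"tz": 0.1,"rx": 0,"ry": 0,"rz": 0,"grip": 0},{"tx": 0.06,"ty": 0,"tz": 0.1,"rx": 0,"ry": 0,"rz": 0,"grip": 0},{"tx": 0.04,"ty": 0,"tz": 0.1,"rx": 0,"ry": 0,"rz": 0,"grip": 0},{"tx": 0.04,"ty": 0,"tz": 0.1,"rx": 0,"ry": 0,"rz": 0,"grip": 0},{"tx": 0.02,"ty": 0,"tz": 0.1,"rx": 0,"ry": 0,"rz": 0,"grip": 0},{"tx": 0.02,"ty": 0,"tz": 0.1,"rx": 0,"ry": 0,"rz": 0,"grip": 0},{"tx": 0,"ty": 0,"tz": 0,"rx": 0,"ry": 0,"rz": 0,"grip": 0}])

```text
time: 42.45
position: [0.5399, 0.1232, 0.0306]
ee_rot: [0.004, 1.0, -0.0, -0.0]
contact_force: [-1.1, -1.6, 3.9]
opening: 0.0005
grip_force: 1.9
```

Emit:
send_rows(rows=[{"tx": 0,"ty": 0,"tz": -0.7,"rx": 0,"ry": 0,"rz": 0,"grip": 0},{"tx": 0,"ty": 0,"tz": -0.9,"rx": 0,"ry": 0,"rz": 0,"grip": 0},{"tx": 0,"ty": -0.6,"tz": -0.9,"rx": 0,"ry": 0,"rz": 0,"grip": 0.2},{"tx": 0.2,"ty": -0.9,"tz": 0,"rx": 0,"ry": 0,"rz": 0,"grip": 0.4},{"tx": 0.2,"ty": -0.9,"tz": 0,"rx": 0,"ry": 0,"rz": 0,"grip": 0.5},{"tx": 0.2,"ty": -0.9,"tz": 0,"rx": 0,"ry": 0,"rz": 0,"grip": 0.5},{"tx": 0.2,"ty": -0.9,"tz": 0,"rx": 0,"ry": 0,"rz": 0,"grip": 0.5},{"tx": 0.2,"ty": -0.9,"tz": 0,"rx": 0,"ry": 0,"rz": 0,"grip": 0.5},{"tx": 0,"ty": -0.9,"tz": 0,"rx": 0,"ry": 0,"rz": 0,"grip": 0.5},{"tx": 0,"ty": -0.9,"tz": 0,"rx": 0,"ry": 0,"rz": 0,"grip": 0.5},{"tx": 0,"ty": -0.9,"tz": 0,"rx": 0,"ry": 0,"rz": 0,"grip": 0.5},{"tx": 0,"ty": 0,"tz": 0,"rx": 0,"ry": 0,"rz": 0,"grip": 0.5},{"tx": 0,"ty": 0,"tz": 0,"rx": 0,"ry": 0,"rz": 0,"grip": 0.5}])

```text
time: 43.75
position: [0.4971, -0.1885, 0.1302]
ee_rot: [0.005, 1.0, 0.001, -0.0]
contact_force: [0.3, 1.1, -0.6]
opening: 0.0429
grip_force: 0.0
```

```bash
python3 - <<'E' 2>/dev/null
from h import *
O=(.4999,.0496);y=-.47
print(get_obs()['position'])
straps('side',O,y);straps('top',O,y)
for c in('top','side'):
    O2,y2=fit(O,y,c);tr(O2,y2,cam=c)
d=shot('top','t9.png');W=cloud(d);z=W[...,2]
# chamber: frame at mouth & walls  (z~.096 tops)
m=(z>.085)&(z<.105);m[:135]=0;m[250:]=0;m[:,115:]=0
P=W[m][:,:2];np.save('ch.npy',P)
print('rect',cv2.minAreaRect(P.astype(np.float32)))
for y0 in np.arange(.29,.54,.03):
    s=P[abs(P[:,1]-y0)<.004];print(round(y0,2),s[:,0].min().round(4),s[:,0].max().round(4),((s[:,0].min()+s[:,0].max())/2).round(4))
for x0 in np.arange(.40,.59,.03):
    s=P[abs(P[:,0]-x0)<.004];print('x',round(x0,2),s[:,1].min().round(4),s[:,1].max().round(4))
x=cv2.imread('pics/t9.png');cv2.imwrite('pics/t9c.png',cv2.resize(x[135:255,0:285],None,fx=2.8,fy=2.8,interpolation=2))
E
```

```text
[ 0.49714387 -0.18852433  0.13023683]
strap side [[22.0, -86.0, 66.0], [40.0, -75.0, 70.0], [68.0, -64.0, 72.0]]
strap side [[21.0, -14.0, 64.0], [41.0, -1.0, 69.0], [67.0, 10.0, 71.0]]
strap side [[21.0, 60.0, 66.0], [41.0, 73.0, 69.0], [68.0, 84.0, 71.0]]
strap top [[25.0, 60.0, 66.0], [48.0, 70.0, 69.0], [70.0, 81.0, 73.0]]
strap top [[25.0, -14.0, 64.0], [47.0, -3.0, 69.0], [69.0, 7.0, 73.0]]
strap top [[25.0, -88.0, 65.0], [47.0, -77.0, 70.0], [69.0, -68.0, 74.0]]
```

```bash
python3 - <<'E' 2>&1 | grep -v Warn | grep -v nanmean
from h import *
O=(.4999,.0496);y=-.47
for c in('side','top'):
    try: O2,y2=fit(O,y,c);tr(O2,y2,cam=c)
    except Exception as e: print(c,repr(e)[:150])
d=shot('top','t9.png');W=cloud(d);z=W[...,2]
m=(z>.085)&(z<.105);m[:135]=0;m[250:]=0;m[:,115:]=0
P=W[m][:,:2]
print('rect',cv2.minAreaRect(P.astype(np.float32)))
for y0 in np.arange(.31,.54,.04):
    s=P[abs(P[:,1]-y0)<.005]
    if len(s):print(round(y0,2),s[:,0].min().round(4),s[:,0].max().round(4),((s[:,0].min()+s[:,0].max())/2).round(4))
for x0 in np.arange(.40,.59,.03):
    s=P[abs(P[:,0]-x0)<.005]
    if len(s):print('x',round(x0,2),s[:,1].min().round(4),s[:,1].max().round(4))
x=cv2.imread('pics/t9.png');cv2.imwrite('pics/t9c.png',cv2.resize(x[135:255,0:285],None,fx=2.8,fy=2.8,interpolation=2))
E
```

```text
return _methods._mean(a, axis=axis, dtype=dtype,
  ret = ret.dtype.type(ret / rcount)
tray side [0.4997 0.0496] -0.55 dy [-0.5  0.5] [151, 42]
vee -74 397 x [-73.8  36. ] y [-88.5 -55.9] top 61.6
vee 0 458 x [-74.3  35.9] y [-15.7  17.9] top 61.6
vee 74 518 x [-71.9  38.6] y [58.8 91.7] top 61.6
plate x [-89.31784037  90.01389369] y [-123.64630438  102.60587901]
top TypeError('expected non-empty vector for x')
rect ((0.48908838629722595, 0.4178837239742279), (0.2501630187034607, 0.21580952405929565), 87.13810729980469)
0.31 0.3761 0.5903 0.4832
0.35 0.3801 0.5925 0.4863
0.39 0.3816 0.5945 0.488
0.43 0.3831 0.5951 0.4891
0.47 0.3846 0.5983 0.4914
0.51 0.3886 0.6011 0.4949
x 0.4 0.297 0.5456
x 0.43 0.2958 0.5439
x 0.46 0.295 0.5416
x 0.49 0.2932 0.5431
x 0.52 0.2918 0.5378
x 0.55 0.2899 0.5147
x 0.58 0.289 0.5346
```

View pics/t9c.png

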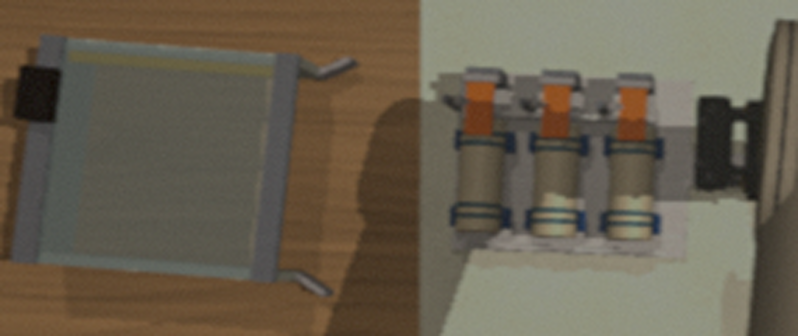

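The crop shows all three orange straps level over the pipes at (480,105), (558,105) and (632,110). The chamber mouth is at x≈285 and is turned about 2° relative to the tray. Next I pinch the handle.

```bash
python3 - <<'E' 2>&1
from h import *
O=(.4998,.0496);y=-.5
go((*T(O,y,0,-195),.0),y+180)
W=cloud(shot('side'));b=(np.linalg.norm(W[...,:2]-T(O,y,0,-195),axis=-1)<.045)&(W[...,2]>.05)&(W[...,2]<.068)
print(W[b].mean(0),W[b].min(0),W[b].max(0))
E
```

```text
phi 179.5 rz 0.01 tx -0.00 ty 1.08 tz 3.27 tilt [ 0.   -0.01] t 44.3
[ 0.49708936 -0.14556843  0.05716422] [ 0.46762303 -0.15533104  0.05007312] [ 0.52926488 -0.13628037  0.06355484]
```

Emit:
send_rows(rows=[{"tx": 0,"ty": 0.5,"tz": 0,"rx": 0,"ry": 0,"rz": 0,"grip": 0.5},{"tx": 0,"ty": 0.58,"tz": 0,"rx": 0,"ry": 0,"rz": 0,"grip": 0.5},{"tx": 0,"ty": 0,"tz": 0.6,"rx": 0,"ry": 0,"rz": 0,"grip": 0.5},{"tx": 0,"ty": 0,"tz": 0.8,"rx": 0,"ry": 0,"rz": 0,"grip": 0.5},{"tx": 0,"ty": 0,"tz": 0.8,"rx": 0,"ry": 0,"rz": 0,"grip": 0.5},{"tx": 0,"ty": 0,"tz": 0.7,"rx": 0,"ry": 0,"rz": 0,"grip": 0.5},{"tx": 0,"ty": 0,"tz": 0.37,"rx": 0,"ry": 0,"rz": 0,"grip": 0.5},{"tx": 0,"ty": 0,"tz": 0,"rx": 0,"ry": 0,"rz": 0,"grip": 0.5},{"tx": 0,"ty": 0,"tz": 0,"rx": 0,"ry": 0,"rz": 0,"grip": 0.3},{"tx": 0,"ty": 0,"tz": 0,"rx": 0,"ry": 0,"rz": 0,"grip": 0},{"tx": 0,"ty": 0,"tz": 0,"rx": 0,"ry": 0,"rz": 0,"grip": 0},{"tx": 0,"ty": 0,"tz": 0,"rx": 0,"ry": 0,"rz": 0,"grip": 0},{"tx": 0,"ty": 0,"tz": 0,"rx": 0,"ry": 0,"rz": 0,"grip": 0},{"tx": 0,"ty": 0,"tz": 0,"rx": 0,"ry": 0,"rz": 0,"grip": 0}], force=60)

```text
time: 45.75
position: [0.4985, -0.1469, 0.0008]
ee_rot: [0.005, 1.0, -0.001, 0.001]
contact_force: [-0.6, -5.9, 5.7]
opening: 0.0115
grip_force: 60.0
```

```bash
python3 - <<'E' 2>&1
from h import *
print(get_obs()['grip_force'])
C=np.array([.4832,.2935]);y=-2.7
# handle target: tray on chamber axis with origin at chamber y=-.235
go((*T(C,y,0,-235-195),.0),y+180)
go((*T(C,y,0,131-195),.0),y+180)
E
```

```text
60.00236392021179
phi 179.5 rz 0.43 tx 0.90 ty 0.23 tz 0.02 tilt [ 0.07 -0.12] t 45.75
phi 179.5 rz 0.43 tx 0.90 ty 9.38 tz 0.02 tilt [ 0.07 -0.12] t 45.75
```

Emit:
send_rows(rows=[{"tx": 0.1,"ty": 0.02,"tz": 0,"rx": 0,"ry": 0,"rz": 0.05,"grip": 0},{"tx": 0.1,"ty": 0.02,"tz": 0,"rx": 0,"ry": 0,"rz": 0.05,"grip": 0},{"tx": 0.1,"ty": 0.02,"tz": 0,"rx": 0,"ry": 0,"rz": 0.05,"grip": 0},{"tx": 0.1,"ty": 0.02,"tz": 0,"rx": 0,"ry": 0,"rz": 0.05,"grip": 0},{"tx": 0.1,"ty": 0.02,"tz": 0,"rx": 0,"ry": 0,"rz": 0.05,"grip": 0},{"tx": 0.1,"ty": 0.02,"tz": 0,"rx": 0,"ry": 0,"rz": 0.05,"grip": 0},{"tx": 0.1,"ty": 0.02,"tz": 0,"rx": 0,"ry": 0,"rz": 0.05,"grip": 0},{"tx": 0.1,"ty": 0.02,"tz": 0,"rx": 0,"ry": 0,"rz": 0.05,"grip": 0},{"tx": 0.1,"ty": 0.02,"tz": 0,"rx": 0,"ry": 0,"rz": 0.03,"grip": 0},{"tx": 0,"ty": 0.02,"tz": 0,"rx": 0,"ry": 0,"rz": 0,"grip": 0},{"tx": 0,"ty": 0,"tz": 0,"rx": 0,"ry": 0,"rz": 0,"grip": 0}])

```text
time: 46.85
position: [0.4631, -0.1367, 0.0008]
ee_rot: [0.023, 1.0, -0.0, 0.001]
contact_force: [1.8, -2.0, 8.7]
opening: 0.0117
grip_force: 60.4
```

```bash
python3 - <<'E' 2>&1 | grep -v -i -e warn -e mean
from h import *
print(get_obs()['position'],pose()[1],get_obs()['contact_force'],get_obs()['wrist_torque'])
O,y=fit((.472,.052),-1.7,'side');tr(O,y,cam='side')
C=np.array([.4832,.2935]);a=np.radians(-2.7)
print('chamber-frame',(O-C)@np.array([np.cos(a),np.sin(a)]),(O-C)@np.array([-np.sin(a),np.cos(a)]))
E
```

```text
[ 0.46306526 -0.13666267  0.00075577] 177.33009034702755 [ 1.78620786 -2.03325364  8.7217552 ] [-0.31130624 -0.51648041 -0.69668376]
tray side [0.4763 0.0626] -4.07 dy [-1.6  1.5] [165, 43]
vee -74 417 x [-73.8  35.9] y [-89.  -56.9] top 61.6
vee 0 481 x [-74.1  35.9] y [-16.8  16.9] top 61.8
vee 74 548 x [-72.3  37.7] y [56.9 91.2] top 61.8
plate x [-89.19763806  89.4772261 ] y [-122.73734749  102.08593936]
chamber-frame 0.003978861882375311 -0.2310004400003819
```

```bash
python3 - <<'E' 2>&1 | grep -v -i -e warn -e "= _meth" -e rcount
from h import *
for cam in('top','side'):
    d=shot(cam);W=cloud(d);x=d['pixels'].astype(int)
    m=(x[...,2]>x[...,0]+60)&(x[...,2]>x[...,1]+40)&(W[...,2]>.062)&(W[...,2]<.08)&(W[...,0]>.4)&(W[...,0]<.62)&(abs(W[...,1]-.06)<.13)
    c=sorted([W[k].mean(0) for k in comps(m,15)],key=lambda p:p[1]);print(cam,np.round(c,4).tolist())
    if len(c)>1: v=c[-1]-c[0];print('yaw',-np.degrees(np.arctan2(v[0],v[1])))
    # pipes
    z=W[...,2];m=(z>.045)&(z<.066)&(abs(W[...,0]-.455)<.06)&(abs(W[...,1]-.06)<.13)&(x[...,2]<x[...,0]+60)
    for k in comps(m,100): print('pipe',rect(W,k),k.sum())
E
```

```text
top [[0.5185, -0.0184, 0.0701], [0.5237, 0.0552, 0.0695], [0.5285, 0.1292, 0.0696]]
yaw -3.908258699896021
pipe (array([0.4629, 0.1343]), array([0.1058, 0.0428]), -4.3) 551
pipe (array([0.4578, 0.0606]), array([0.11  , 0.0427]), -3.7) 574
pipe (array([ 0.4521, -0.0123]), array([0.1082, 0.0423]), -3.7) 558
side [[0.5139, -0.0153, 0.07], [0.518, 0.0578, 0.069], [0.5232, 0.1312, 0.069]]
yaw -3.6143196174117675
pipe (array([ 0.4518, -0.008 ]), array([0.1133, 0.0409]), 0.3) 424
pipe (array([0.4573, 0.0648]), array([0.112 , 0.0413]), -0.4) 473
pipe (array([0.4608, 0.1382]), array([0.1065, 0.044 ]), -1.4) 524
```

Emit:
send_rows(rows=[{"tx": 0,"ty": 0,"tz": 0,"rx": 0,"ry": 0,"rz": -0.08,"grip": 0},{"tx": 0,"ty": 0,"tz": 0,"rx": 0,"ry": 0,"rz": -0.08,"grip": 0},{"tx": 0,"ty": 0,"tz": 0,"rx": 0,"ry": 0,"rz": -0.08,"grip": 0},{"tx": 0,"ty": 0,"tz": 0,"rx": 0,"ry": 0,"rz": 0,"grip": 0},{"tx": 0,"ty": 0,"tz": 0,"rx": 0,"ry": 0,"rz": 0,"grip": 0}])

```text
time: 47.65
position: [0.4636, -0.1362, 0.0008]
ee_rot: [0.013, 1.0, 0.0, 0.001]
contact_force: [4.0, -0.9, 5.4]
opening: 0.0118
grip_force: 60.5
```

```bash
cat >> h.py <<'E'
def trk():
    "tray pose from the shut straps (centres at tray x~+47.5) in chamber frame"
    o=get_obs();print(o['position'].round(4),'phi %.2f'%pose()[1],'F',o['contact_force'].round(1),'T',o['wrist_torque'].round(2),'op',round(o['opening'],4),'t',o['time'])
    d=shot('top');W=cloud(d);x=d['pixels'].astype(int)
    m=(x[...,2]>x[...,0]+60)&(x[...,2]>x[...,1]+40)&(W[...,2]>.062)&(W[...,2]<.08)&(W[...,0]>.4)&(W[...,0]<.62)&(W[...,1]>-.1)&(W[...,1]<.5)
    c=sorted([W[k].mean(0) for k in comps(m,15)],key=lambda p:p[1]);v=c[-1]-c[0];yaw=-np.degrees(np.arctan2(v[0],v[1]))
    mid=np.mean(c,0)[:2];O=T(mid,yaw,-48,3)
    a=np.radians(-2.7);r=O-np.array([.4832,.2935]);print(len(c),'O',O.round(4),'yaw %.2f'%yaw,'chamber x %.1f y %.1f mm'%(1000*(r@[np.cos(a),np.sin(a)]),1000*(r@[-np.sin(a),np.cos(a)])))
E
python3 -c "
from h import *
trk()"
```

```text
[ 0.4636 -0.1362  0.0008] phi 178.56 F [ 4.  -0.9  5.4] T [-0.11 -0.96 -0.8 ] op 0.0118 t 47.65
3 O [0.4731 0.0621] yaw -3.21 chamber x 0.8 y -231.6 mm
```

Emit:
send_rows(rows=[{"tx": 0,"ty": 0.1,"tz": 0,"rx": 0,"ry": 0,"rz": -0.02,"grip": 0},{"tx": 0,"ty": 0.2,"tz": 0,"rx": 0,"ry": 0,"rz": -0.02,"grip": 0},{"tx": 0,"ty": 0.2,"tz": 0,"rx": 0,"ry": 0,"rz": -0.02,"grip": 0},{"tx": -0.005,"ty": 0.2,"tz": 0,"rx": 0,"ry": 0,"rz": 0,"grip": 0},{"tx": -0.005,"ty": 0.2,"tz": 0,"rx": 0,"ry": 0,"rz": 0,"grip": 0},{"tx": -0.005,"ty": 0.2,"tz": 0,"rx": 0,"ry": 0,"rz": 0,"grip": 0},{"tx": -0.005,"ty": 0.2,"tz": 0,"rx": 0,"ry": 0,"rz": 0,"grip": 0},{"tx": -0.005,"ty": 0.2,"tz": 0,"rx": 0,"ry": 0,"rz": 0,"grip": 0},{"tx": -0.005,"ty": 0.2,"tz": 0,"rx": 0,"ry": 0,"rz": 0,"grip": 0},{"tx": -0.005,"ty": 0.2,"tz": 0,"rx": 0,"ry": 0,"rz": 0,"grip": 0},{"tx": -0.005,"ty": 0.2,"tz": 0,"rx": 0,"ry": 0,"rz": 0,"grip": 0},{"tx": -0.005,"ty": 0.2,"tz": 0,"rx": 0,"ry": 0,"rz": 0,"grip": 0},{"tx": 0,"ty": 0.1,"tz": 0,"rx": 0,"ry": 0,"rz": 0,"grip": 0},{"tx": 0,"ty": 0,"tz": 0,"rx": 0,"ry": 0,"rz": 0,"grip": 0}])

```text
time: 49.1
position: [0.4665, -0.0412, 0.0007]
ee_rot: [0.01, 1.0, -0.001, 0.0]
contact_force: [-0.1, -4.3, 11.2]
opening: 0.0119
grip_force: 60.0
```

```bash
python3 -c "
from h import *
trk()"
```

```text
[ 0.4665 -0.0412  0.0007] phi 178.90 F [-0.1 -4.3 11.2] T [-0.79 -0.07 -0.01] op 0.0119 t 49.1
3 O [0.4696 0.1575] yaw -1.35 chamber x -7.2 y -136.5 mm
```

Emit:
send_rows(rows=[{"tx": 0,"ty": -0.1,"tz": -0.01,"rx": 0,"ry": 0,"rz": 0.08,"grip": 0},{"tx": -0.02,"ty": -0.1,"tz": -0.01,"rx": 0,"ry": 0,"rz": 0.08,"grip": 0},{"tx": -0.02,"ty": -0.1,"tz": 0,"rx": 0,"ry": 0,"rz": 0.08,"grip": 0},{"tx": -0.02,"ty": -0.1,"tz": 0,"rx": 0,"ry": 0,"rz": 0.08,"grip": 0},{"tx": -0.02,"ty": -0.1,"tz": 0,"rx": 0,"ry": 0,"rz": 0,"grip": 0},{"tx": 0,"ty": 0,"tz": 0,"rx": 0,"ry": 0,"rz": 0,"grip": 0}])

```text
time: 49.75
position: [0.468, -0.0591, 0.0008]
ee_rot: [0.023, 1.0, 0.001, -0.001]
contact_force: [-0.5, 3.5, 4.0]
opening: 0.0116
grip_force: 60.0
```

```bash
python3 -c "
from h import *
trk()"
```

```text
[ 0.468  -0.0591  0.0008] phi 177.40 F [-0.5  3.5  4. ] T [ 0.7  -0.03  0.18] op 0.0116 t 49.75
3 O [0.4749 0.1389] yaw -1.99 chamber x -1.0 y -154.9 mm
```

Emit:
send_rows(rows=[{"tx": 0,"ty": 0.1,"tz": 0,"rx": 0,"ry": 0,"rz": 0,"grip": 0},{"tx": 0,"ty": 0.15,"tz": 0,"rx": 0,"ry": 0,"rz": 0,"grip": 0},{"tx": 0,"ty": 0.15,"tz": 0,"rx": 0,"ry": 0,"rz": 0,"grip": 0},{"tx": 0,"ty": 0.15,"tz": 0,"rx": 0,"ry": 0,"rz": 0,"grip": 0},{"tx": 0,"ty": 0.15,"tz": 0,"rx": 0,"ry": 0,"rz": 0,"grip": 0},{"tx": 0,"ty": 0.15,"tz": 0,"rx": 0,"ry": 0,"rz": 0,"grip": 0},{"tx": 0,"ty": 0.1,"tz": 0,"rx": 0,"ry": 0,"rz": 0,"grip": 0},{"tx": 0,"ty": 0.05,"tz": 0,"rx": 0,"ry": 0,"rz": 0,"grip": 0},{"tx": 0,"ty": 0,"tz": 0,"rx": 0,"ry": 0,"rz": 0,"grip": 0}])

```text
time: 50.7
position: [0.47, -0.0213, 0.0008]
ee_rot: [0.024, 1.0, -0.001, -0.0]
contact_force: [-0.0, -4.2, 3.6]
opening: 0.0119
grip_force: 60.0
```

```bash
python3 -c "
from h import *
trk()"
```

```text
[ 0.47   -0.0213  0.0008] phi 177.28 F [-0.  -4.2  3.6] T [-0.82 -0.09  0.01] op 0.0119 t 50.7
3 O [0.4787 0.1783] yaw -3.13 chamber x 0.9 y -115.2 mm
```

Emit:
send_rows(rows=[{"tx": 0,"ty": 0.1,"tz": 0,"rx": 0,"ry": 0,"rz": 0,"grip": 0},{"tx": 0,"ty": 0.15,"tz": 0,"rx": 0,"ry": 0,"rz": 0,"grip": 0},{"tx": 0,"ty": 0.15,"tz": 0,"rx": 0,"ry": 0,"rz": 0,"grip": 0},{"tx": 0,"ty": 0.15,"tz": 0,"rx": 0,"ry": 0,"rz": 0,"grip": 0},{"tx": 0,"ty": 0.15,"tz": 0,"rx": 0,"ry": 0,"rz": 0,"grip": 0},{"tx": 0,"ty": 0.15,"tz": 0,"rx": 0,"ry": 0,"rz": 0,"grip": 0},{"tx": 0,"ty": 0.15,"tz": 0,"rx": 0,"ry": 0,"rz": 0,"grip": 0},{"tx": 0,"ty": 0.15,"tz": 0,"rx": 0,"ry": 0,"rz": 0,"grip": 0},{"tx": 0,"ty": 0.15,"tz": 0,"rx": 0,"ry": 0,"rz": 0,"grip": 0},{"tx": 0,"ty": 0.1,"tz": 0,"rx": 0,"ry": 0,"rz": 0,"grip": 0},{"tx": 0,"ty": 0.1,"tz": 0,"rx": 0,"ry": 0,"rz": 0,"grip": 0},{"tx": 0,"ty": 0,"tz": 0,"rx": 0,"ry": 0,"rz": 0,"grip": 0}])

```text
time: 51.95
position: [0.473, 0.0392, 0.0008]
ee_rot: [0.024, 1.0, -0.0, -0.0]
contact_force: [-0.4, -3.8, 4.1]
opening: 0.0115
grip_force: 60.0
```

```bash
python3 -c "
from h import *
trk()
from h import *
shot('top','t10.png');x=cv2.imread('pics/t10.png');cv2.imwrite('pics/t10c.png',cv2.resize(x[135:255,0:260],None,fx=3,fy=3,interpolation=2))"
```

```text
[0.473  0.0392 0.0008] phi 177.30 F [-0.4 -3.8  4.1] T [-0.7  -0.12 -0.05] op 0.0115 t 51.95
3 O [0.4894 0.2276] yaw 4.56 chamber x 9.3 y -65.5 mm
```

View pics/t10c.png

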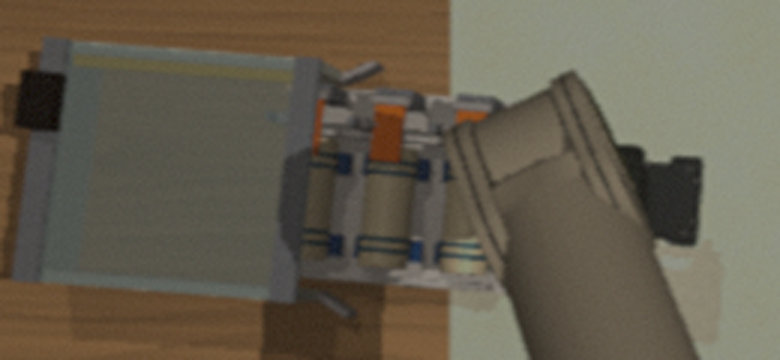

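The crop shows the tray's leading end entering the chamber mouth squarely at (310,190), clear of both guides. I continue.

Emit:
send_rows(rows=[{"tx": 0,"ty": 0.1,"tz": 0,"rx": 0,"ry": 0,"rz": 0,"grip": 0},{"tx": 0,"ty": 0.2,"tz": 0,"rx": 0,"ry": 0,"rz": 0,"grip": 0},{"tx": 0,"ty": 0.2,"tz": 0,"rx": 0,"ry": 0,"rz": 0,"grip": 0},{"tx": 0,"ty": 0.2,"tz": 0,"rx": 0,"ry": 0,"rz": 0,"grip": 0},{"tx": 0,"ty": 0.2,"tz": 0,"rx": 0,"ry": 0,"rz": 0,"grip": 0},{"tx": 0,"ty": 0.2,"tz": 0,"rx": 0,"ry": 0,"rz": 0,"grip": 0},{"tx": 0,"ty": 0.2,"tz": 0,"rx": 0,"ry": 0,"rz": 0,"grip": 0},{"tx": 0,"ty": 0.2,"tz": 0,"rx": 0,"ry": 0,"rz": 0,"grip": 0},{"tx": 0,"ty": 0.2,"tz": 0,"rx": 0,"ry": 0,"rz": 0,"grip": 0},{"tx": 0,"ty": 0.2,"tz": 0,"rx": 0,"ry": 0,"rz": 0,"grip": 0},{"tx": 0,"ty": 0.2,"tz": 0,"rx": 0,"ry": 0,"rz": 0,"grip": 0},{"tx": 0,"ty": 0.2,"tz": 0,"rx": 0,"ry": 0,"rz": 0,"grip": 0},{"tx": 0,"ty": 0.1,"tz": 0,"rx": 0,"ry": 0,"rz": 0,"grip": 0},{"tx": 0,"ty": 0,"tz": 0,"rx": 0,"ry": 0,"rz": 0,"grip": 0}])

```text
time: 53.45
position: [0.4776, 0.1355, 0.0008]
ee_rot: [0.024, 1.0, 0.0, -0.0]
contact_force: [0.4, -2.0, 3.1]
opening: 0.0115
grip_force: 60.0
```

Emit:
send_rows(rows=[{"tx": 0,"ty": 0.1,"tz": 0,"rx": 0,"ry": 0,"rz": 0,"grip": 0},{"tx": 0,"ty": 0.15,"tz": 0,"rx": 0,"ry": 0,"rz": 0,"grip": 0},{"tx": 0,"ty": 0.15,"tz": 0,"rx": 0,"ry": 0,"rz": 0,"grip": 0},{"tx": 0,"ty": 0.15,"tz": 0,"rx": 0,"ry": 0,"rz": 0,"grip": 0},{"tx": 0,"ty": 0.15,"tz": 0,"rx": 0,"ry": 0,"rz": 0,"grip": 0},{"tx": 0,"ty": 0.15,"tz": 0,"rx": 0,"ry": 0,"rz": 0,"grip": 0},{"tx": 0,"ty": 0.15,"tz": 0,"rx": 0,"ry": 0,"rz": 0,"grip": 0},{"tx": 0,"ty": 0.15,"tz": 0,"rx": 0,"ry": 0,"rz": 0,"grip": 0},{"tx": 0,"ty": 0.15,"tz": 0,"rx": 0,"ry": 0,"rz": 0,"grip": 0},{"tx": 0,"ty": 0,"tz": 0,"rx": 0,"ry": 0,"rz": 0,"grip": 0}])

```text
time: 54.45
position: [0.4801, 0.1874, 0.0008]
ee_rot: [0.024, 1.0, 0.0, -0.0]
contact_force: [0.0, -1.7, 4.3]
opening: 0.0117
grip_force: 60.0
```

```bash
python3 -c "
from h import *
o=get_obs();print(o['position'],pose()[1],o['contact_force'],o['wrist_torque'],o['opening'])
go((*T((.4832,.2935),-2.7,0,-64),0),177.3)
shot('side','s11.png');x=cv2.imread('pics/s11.png');cv2.imwrite('pics/s11c.png',cv2.resize(x[180:384,10:280],None,fx=2.9,fy=2.9,interpolation=2))"
```

```text
[0.48006861 0.18742996 0.00081118] 177.2991823722107 [ 0.0244549  -1.67042533  4.25013725] [-0.35675867 -0.22513955 -0.1347917 ] 0.011713147157314995
phi 177.3 rz -0.00 tx 0.05 ty 1.05 tz 0.02 tilt [-0.01  0.01] t 54.45
```

View pics/s11c.png

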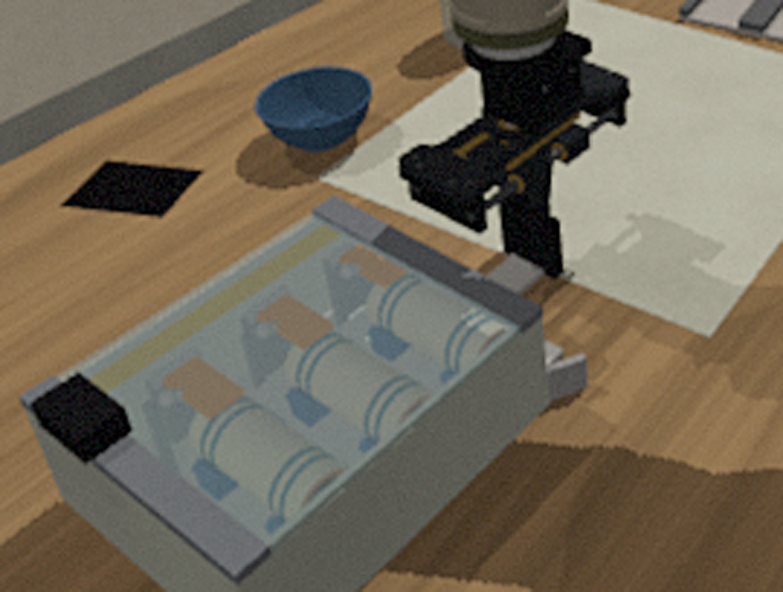

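The crop shows the pipes under shut straps inside the chamber and the gripper clear above the roof edge at (440,200). About 40 mm remains.

Emit:
send_rows(rows=[{"tx": 0,"ty": 0.1,"tz": 0,"rx": 0,"ry": 0,"rz": 0,"grip": 0},{"tx": 0,"ty": 0.15,"tz": 0,"rx": 0,"ry": 0,"rz": 0,"grip": 0},{"tx": 0,"ty": 0.15,"tz": 0,"rx": 0,"ry": 0,"rz": 0,"grip": 0},{"tx": 0,"ty": 0.15,"tz": 0,"rx": 0,"ry": 0,"rz": 0,"grip": 0},{"tx": 0,"ty": 0.15,"tz": 0,"rx": 0,"ry": 0,"rz": 0,"grip": 0},{"tx": 0,"ty": 0.1,"tz": 0,"rx": 0,"ry": 0,"rz": 0,"grip": 0},{"tx": 0,"ty": 0.05,"tz": 0,"rx": 0,"ry": 0,"rz": 0,"grip": 0},{"tx": 0,"ty": 0.05,"tz": 0,"rx": 0,"ry": 0,"rz": 0,"grip": 0},{"tx": 0,"ty": 0,"tz": 0,"rx": 0,"ry": 0,"rz": 0,"grip": 0}])

```text
time: 55.4
position: [0.482, 0.2221, 0.0008]
ee_rot: [0.024, 1.0, -0.001, -0.0]
contact_force: [0.4, -4.7, 7.5]
opening: 0.0116
grip_force: 60.0
```

Emit:
send_rows(rows=[{"tx": 0,"ty": 0.05,"tz": 0,"rx": 0,"ry": 0,"rz": 0,"grip": 0},{"tx": 0,"ty": 0.05,"tz": 0,"rx": 0,"ry": 0,"rz": 0,"grip": 0},{"tx": 0,"ty": 0,"tz": 0,"rx": 0,"ry": 0,"rz": 0,"grip": 0}])

```text
time: 55.7
position: [0.4822, 0.226, 0.0008]
ee_rot: [0.024, 1.0, -0.001, -0.0]
contact_force: [0.2, -7.2, 6.3]
opening: 0.0115
grip_force: 60.0
```

Emit:
send_rows(rows=[{"tx": 0,"ty": 0.05,"tz": 0,"rx": 0,"ry": 0,"rz": 0,"grip": 0},{"tx": 0,"ty": 0,"tz": 0,"rx": 0,"ry": 0,"rz": 0,"grip": 0}])

```text
time: 55.9
position: [0.4823, 0.2279, 0.0008]
ee_rot: [0.024, 1.0, -0.001, -0.0]
contact_force: [0.4, -6.6, 7.1]
opening: 0.0116
grip_force: 60.0
```

Emit:
send_rows(rows=[{"tx": 0,"ty": 0.04,"tz": 0,"rx": 0,"ry": 0,"rz": 0,"grip": 0},{"tx": 0,"ty": 0,"tz": 0,"rx": 0,"ry": 0,"rz": 0,"grip": 0}])

```text
time: 56.1
position: [0.4825, 0.2286, 0.0008]
ee_rot: [0.024, 1.0, -0.001, -0.0]
contact_force: [-1.5, -9.9, 9.5]
opening: 0.0119
grip_force: 60.0
```

Emit:
send_rows(rows=[{"tx": 0,"ty": 0.03,"tz": 0,"rx": 0,"ry": 0,"rz": 0,"grip": 0},{"tx": 0,"ty": 0,"tz": 0,"rx": 0,"ry": 0,"rz": 0,"grip": 0}])

```text
time: 56.3
position: [0.4824, 0.2285, 0.0008]
ee_rot: [0.025, 1.0, -0.002, -0.0]
contact_force: [-2.9, -14.3, 14.5]
opening: 0.0112
grip_force: 60.0
```

Emit:
send_rows(rows=[{"tx": 0,"ty": 0.03,"tz": 0,"rx": 0,"ry": 0,"rz": 0,"grip": 0},{"tx": 0,"ty": 0,"tz": 0,"rx": 0,"ry": 0,"rz": 0,"grip": 0}])

```text
time: 56.5
position: [0.4824, 0.2284, 0.0008]
ee_rot: [0.025, 1.0, -0.004, -0.001]
contact_force: [-4.4, -19.5, 19.0]
opening: 0.0116
grip_force: 60.1
```

The tray stopped at y = 0.2285 as the force rose, so it is at the back wall. I ease off, release and withdraw.

Emit:
send_rows(rows=[{"tx": 0,"ty": -0.04,"tz": 0,"rx": 0,"ry": 0,"rz": 0,"grip": 0},{"tx": 0,"ty": 0,"tz": 0,"rx": 0,"ry": 0,"rz": 0,"grip": 0.1},{"tx": 0,"ty": 0,"tz": 0,"rx": 0,"ry": 0,"rz": 0,"grip": 0.2},{"tx": 0,"ty": 0,"tz": 0,"rx": 0,"ry": 0,"rz": 0,"grip": 0.3},{"tx": 0,"ty": 0,"tz": 0,"rx": 0,"ry": 0,"rz": 0,"grip": 0.4},{"tx": 0,"ty": 0,"tz": 0,"rx": 0,"ry": 0,"rz": 0,"grip": 0.4},{"tx": 0,"ty": 0,"tz": -0.3,"rx": 0,"ry": 0,"rz": 0,"grip": 0.4},{"tx": 0,"ty": 0,"tz": -0.6,"rx": 0,"ry": 0,"rz": 0,"grip": 0.4},{"tx": 0,"ty": 0,"tz": -0.8,"rx": 0,"ry": 0,"rz": 0,"grip": 0.4},{"tx": 0,"ty": 0,"tz": -0.8,"rx": 0,"ry": 0,"rz": 0,"grip": 0.4},{"tx": 0,"ty": 0,"tz": -0.8,"rx": 0,"ry": 0,"rz": 0,"grip": 0.4},{"tx": 0,"ty": -0.8,"tz": 0,"rx": 0,"ry": 0,"rz": 0,"grip": 0.4},{"tx": 0,"ty": -0.8,"tz": 0,"rx": 0,"ry": 0,"rz": 0,"grip": 0.4},{"tx": 0,"ty": -0.8,"tz": 0,"rx": 0,"ry": 0,"rz": 0,"grip": 0.4},{"tx": 0,"ty": -0.8,"tz": 0,"rx": 0,"ry": 0,"rz": 0,"grip": 0.4},{"tx": 0,"ty": -0.8,"tz": 0,"rx": 0,"ry": 0,"rz": 0,"grip": 0.4},{"tx": 0,"ty": 0,"tz": 0,"rx": 0,"ry": 0,"rz": 0,"grip": 0.4},{"tx": 0,"ty": 0,"tz": 0,"rx": 0,"ry": 0,"rz": 0,"grip": 0.4}])

```text
time: 58.3
position: [0.4748, 0.0715, 0.1335]
ee_rot: [0.024, 1.0, -0.0, 0.0]
contact_force: [-1.5, 0.5, -0.0]
opening: 0.0345
grip_force: 0.0
```

```bash
python3 -c "
from h import *
o=get_obs();print(o['position'],o['contact_force'],o['time'])
d=shot('top','t12.png');W=cloud(d);z=W[...,2]
m=(z>.052)&(z<.066)&(abs(W[...,0]-.482)<.05)&(abs(W[...,1]-.229)<.03)
print('handle',rect(W,m),m.sum())
m=(z>.006)&(z<.013)&(abs(W[...,0]-.482)<.09)&(W[...,1]>.25)&(W[...,1]<.3);print('plate vis',m.sum(),W[m].min(0) if m.sum() else '')
x=cv2.imread('pics/t12.png');cv2.imwrite('pics/t12c.png',cv2.resize(x[140:250,0:200],None,fx=4,fy=4,interpolation=2))"
```

```text
[0.4748453  0.07154405 0.13347279] [-1.474524    0.46036793 -0.03094811] 58.3
handle (array([0., 0.]), array([0., 0.]), 0.0) 0
plate vis 105 [0.39845739 0.2776932  0.00606605]
```

View pics/t12c.png

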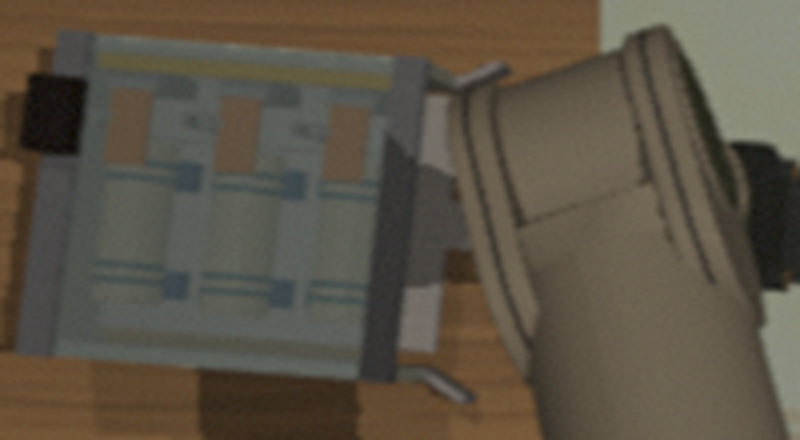

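The crop shows a strip of the plate outside the mouth, around (430,300), so the tray may not be fully home. I clear the arm and measure.

Emit:
send_rows(rows=[{"tx": 0,"ty": -0.9,"tz": 0,"rx": 0,"ry": 0,"rz": 0,"grip": 0.4},{"tx": 0,"ty": -0.9,"tz": 0,"rx": 0,"ry": 0,"rz": 0,"grip": 0.4},{"tx": 0,"ty": -0.9,"tz": 0,"rx": 0,"ry": 0,"rz": 0,"grip": 0.4},{"tx": 0,"ty": -0.9,"tz": 0,"rx": 0,"ry": 0,"rz": 0,"grip": 0.4},{"tx": 0,"ty": 0,"tz": 0,"rx": 0,"ry": 0,"rz": 0,"grip": 0.2},{"tx": 0,"ty": 0,"tz": 0,"rx": 0,"ry": 0,"rz": 0,"grip": 0},{"tx": 0,"ty": 0,"tz": 0,"rx": 0,"ry": 0,"rz": 0,"grip": 0},{"tx": 0,"ty": 0,"tz": 0,"rx": 0,"ry": 0,"rz": 0,"grip": 0}])

```text
time: 59.15
position: [0.4682, -0.0704, 0.133]
ee_rot: [0.022, 1.0, 0.0, 0.0]
contact_force: [0.4, 0.2, 0.2]
opening: 0.0106
grip_force: 0.0
```

```bash
python3 -c "
from h import *
for c in('top','side'):
    d=shot(c,c+'13.png');W=cloud(d);z=W[...,2]
    m=(z>.052)&(z<.066)&(abs(W[...,0]-.482)<.05)&(abs(W[...,1]-.22)<.04)
    print(c,'handle',m.sum(),rect(W,m) if m.sum() else'')
    m=(z>.006)&(z<.013)&(abs(W[...,0]-.482)<.09)&(W[...,1]>.22)&(W[...,1]<.32)
    for x0 in(.41,.43,.53,.55):
        s=W[m&(abs(W[...,0]-x0)<.006)]; print(' plate end x',x0,len(s),s[:,1].min().round(4) if len(s) else '')
    m=(z>.08)&(abs(W[...,0]-.48)<.11)&(W[...,1]>.26)&(W[...,1]<.60)
    s=W[m];print(' roof y',np.percentile(s[:,1],[0,1,99,100]).round(4))
x=cv2.imread('pics/top13.png');cv2.imwrite('pics/t13c.png',cv2.resize(x[140:250,0:200],None,fx=4,fy=4,interpolation=2))"
```

```text
top handle 109 (array([0.4835, 0.2291]), array([0.0599, 0.0131]), -1.2)
 plate end x 0.41 27 0.2693
 plate end x 0.43 32 0.2395
 plate end x 0.53 34 0.2481
 plate end x 0.55 31 0.2826
 roof y [0.2881 0.2942 0.5399 0.5475]
side handle 146 (array([0.4822, 0.2293]), array([0.061 , 0.0142]), -4.4)
 plate end x 0.41 0 
 plate end x 0.43 0 
 plate end x 0.53 0 
 plate end x 0.55 0 
 roof y [0.2881 0.297  0.5419 0.5442]
```

View pics/t13c.png

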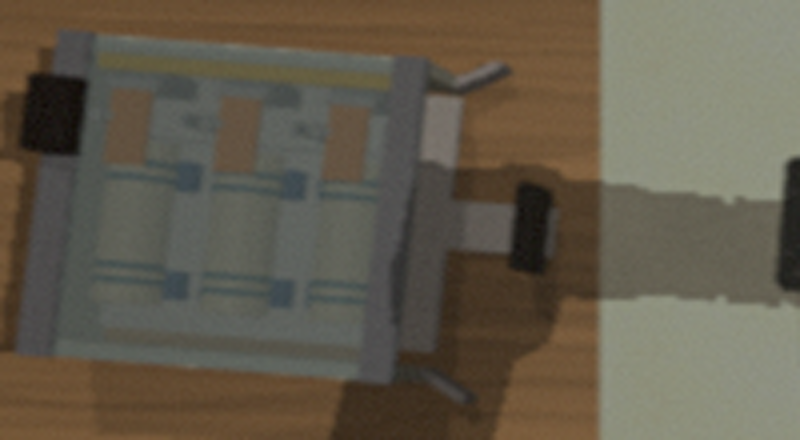

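The final crop shows the handle outside at (533,228), the plate end level with the mouth, and three pipes under shut straps. The handle measures y = 0.229 against an expected 0.2296, so I hand in.

```bash
python3 -c "
from h import *
print(job.sign_off())"
```

```text
the job is handed in; nothing more can be done
None
```

The job is handed in, at about 59 s of the 210 s: all three pipes are seated (two within about 1 mm of centre, the one nearest the leading edge about 2.5 mm off), all three straps are snapped shut, and the tray is against the chamber's back wall and released; the first grasp missed because the real fingertips sit 40 mm behind the reported TCP, so I corrected for that, and the first strap press shifted the tray about 6 mm before I realigned it.

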